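Guard the desiccator and set its vacuum valve two turns open

TASK

Get the glass desiccator ready for a slow pump-down: take the hooked white guard from the rack, hang it over the horizontal bar in front of the desiccator and let go of it. Only then, by the crank handle on its handwheel, close the vacuum valve fully (clockwise, to its stop) and back it off exactly two turns, never going noticeably further. Finish there still gripping the crank handle, with the guard hanging on the bar and the rest of the bench left as it was.

Things in the scene. Friction and masses are not known exactly. Their poses are not given: they have to be found in the camera images.
- guard: implosion guard: stiff white plastic panel 160 wide (its y), 155 high (z), 5 thick (x), bent over at the top into a full-width upside-down-U hook that reaches to its +x; 0.16 to 0.26 kg. Origin: middle of the panel's lower edge. It starts upright in the rack, lower edge 12 above the bench, leaning up to 3 degrees; lift it straight up 80 or more to leave the slot. Sizes in mm
- guard_crown (a point): middle of the top face of the guard's hook, 12.5 in +x and 155 in z from the guard's origin; axes as the guard's. Hook: 30 across outside (its x), 20 inside, flat crown 5 thick, short leg down to 40 below this point. Can be gripped across the 30 mm from above here. It may hang on the bar either way round, and then leans a few degrees
- rack: parking rack fixed on the bench: grey plate 12 thick with two slots of wire hoops reaching 88 above the bench; the guard's slot passes through its origin, along its y; the other slot, 65 to its -x, holds the plain panel 'blank' (top 112 above the bench)
- rig: vacuum rig fixed on the bench: aluminium plate 345 x 470 x 12 with the guard bar (-y half), a glass desiccator behind the bar (dome, 152 across, 203 high), pumping line with dial gauge, and the angle valve (+y half). Origin at bench level in line with the bar; its x points away from the robot, across the bar
- bar_mid (a point): middle of the guard bar, on its axis: round steel bar, 12 diameter, along this frame's y, axis 200 above the bench, 232 clear between the clamp blocks (26 x 18 x 26) on its end posts, which stand 125 either side and reach 228 above the bench. The desiccator starts 69 behind the bar (+x)
- valve_axis (a point): point on the upright axis of the valve's aluminium three-spoke handwheel, 188 above the bench, level with the middle of the crank handle. Wheel 100 across, rim top 151 above the bench; it does not rise as it turns
- valve_wheel (a joint): angle of the handwheel in rad from its closed stop at 0; grows as the valve opens, anticlockwise seen from above; a turn is 6.283. Starts between 1.6 and 6.6. Stiff stop at 0, friction about 0.2 N m (some 5 N at the crank handle), stays where it is left, opens to 30
- valve_grip: the black crank handle: upright barrel, 22 diameter at its middle, 56 long, 160 to 216 above the bench, standing on the handwheel 42 from the wheel's axis. It revolves freely on its own pin, so the hand need not turn while cranking. Origin at its middle, 188 above the bench
- amber: brown glass reagent bottle, diameter 72, 150 tall (mm); to be left alone
- jar: brown glass jar, diameter 64, 85 tall; to be left alone
- beaker: open glass beaker, diameter 72, 90 tall; to be left alone
- washbottle: white squeeze wash bottle with a bent spout, diameter 64, 180 tall; to be left alone
- spare_ring: steel centring ring lying flat, diameter 48, 8 thick; to be left alone
- driver: screwdriver lying on the bench (origin under it, its x along the shaft); to be left alone
- vial: small capped glass vial, diameter 28, 50 tall; to be left alone
- blank: plain white panel without a hook, 130 x 100 x 5, standing in the rack's other slot; origin at the middle of its lower edge; to be left alone
There are look-alikes about, which are no part of the job. What is shaped like the guard but turquoise is not meant.

How it is judged:
By the outcome, as a careful person would: the job done as asked, in the order asked, and still so for the second after the job is handed in, while the arm keeps its last pose, push and grip.
It also fails if it takes over 72 s, if anything falls off the work surface, if the arm or the gripper's body presses on something with over 40 N, if the wrist force passes 120 N, or if a joint passes its speed limit or range.

ROBOT

A 6-joint arm with a two-finger parallel gripper is mounted at the origin on the work surface. World frame = base frame: x ahead of the robot, y to its left, z up, the work surface at z = 0. Lengths are in m, angles in rad, forces in N, time in s.
With the tool pointing down it reaches from about 0.35 to 0.975 m from the base axis. Payload 4.9 kg.
Tool frame: the origin (TCP) lies midway between the tips of the shut fingers; the grasp point (between the pads) lies 19 mm behind it; z points along the fingers, y is the direction in which the jaws open and shut (so a half turn about z gives the same grasp; the last joint's range is limited). The gripper opens to 85 mm and grips with 20 to 120 N. Pads are 22 mm wide; open, the fingers measure 114 mm over their backs; the gripper's body (76 mm by 85 mm) begins 54 mm behind the grasp point. The pads swing forward as they close: fully open they stand 13 mm farther back than shut.
Start: joints at [-1.397, 0.053, 1.613, -0, 1.476, -0.119], TCP at [0.18, -0.598, 0.231] pointing down, gripper open.
Joint ranges: [-3.01, 3.01], [-1.01, 2.22], [0.06, 2.58], [-1.02, 4.17], [0.09, 2.62], [-3.14, 3.14]. Speed limits (rad/s): [2.57, 2.57, 3.14, 3.14, 3.14, 3.14].

INTERFACE

Orientations are given as a unit quaternion [x, y, z, w].
In Python, from cell import r, vision, workorder gives the robot as it stands.
- The arm moves only by the tool step_arm, never from a script. Its argument "deltas" is a list of rows, each an object of numbers: "jaw": the opening in per cent of the stroke, from 0 (shut) to 100 (fully open); "dx", "dy", "dz": the shift along the tool's x, y, z in mm; "roll": the turn about the tool's z in degrees. In form: [{"jaw": .., "dx": .., "dy": .., "dz": .., "roll": ..}, ...]. A call has 1 to 5 rows; each row shifts and turns the commanded pose from where the row before left it, along the tool's axes as they then stand; what a row does not reach is not made up. A row lasts 1/8 s, in which the tool goes at most 62.5 mm and 10.7 degrees, less where a joint would pass 70% of its speed; a pose out of reach is approached as far as the arm can. A call is refused whole if a number of a shift passes 62.5 or a number of a turn 10.7, either way. A call with a gripper value outside its range is refused whole. The fingers move at their own pace and stop on an object; "newtons" is the grip in N (left out, the last holds). Time passes only in rows, so rows that do not move let the fingers close. It gives the time, the measured TCP pose, the force and the opening at its end, in the units of the state.
- r.sense(): the state, without advancing time (a new reading comes with each control period).
- vision.capture(name): name is "scene" or "top" or "wrist"; returns a dict with "pixels" (384x512x3 uint8, red, green, blue), "depth" (384x512 float32, m along the optical axis (not along the pixel's ray), 0 where there is no reading), "fx", "fy", "cx", "cy" (pixels), "R" (3x3) and "t" (3): a world point X has camera coordinates R X + t. Camera axes: x right, y down, z forward; pixel columns grow to the right and rows downward; lengths in m; the calibration is good to about 2 mm. A picture is of the moment at which its call begins.
- workorder.finish_job(): hands the job in, once; it reports no verdict.
The state is a dict: "clock": time; "joints": joint angles; "qvel": joint speeds; "effort": joint torques, N m; "tcp_pos": TCP position; "tcp_rot": TCP orientation; "ft_force": force on the tool from outside, world axes, zero at the start; "moment": the same for the moment, N m; "opening": finger opening in m.
Only numpy, scipy, OpenCV 4.12 (cv2) and the standard library are available. Lean on these libraries where they do the work, as an engineer would, in place of code of your own. Each camera call takes 0.05 s, during which the arm holds its last target.

## Working session

There is one attempt and no reset: what is moved stays moved. The work goes in short steps, Python scripts to look and compute and a tool call to move; the robot and the scene stay as the last step left them, time stands still between calls to the robot, and variables do not carry over. Pictures are saved under pics/ and viewed, and the job is handed in when it is done.

Besides the shell and the picture viewer there is one more tool, called after ">>>" by a JSON object that holds its "fn" and its "kwargs", one argument or row to a line. step_arm: Moves the arm, as the interface text tells. Its arguments: {"type":"object","properties":{"deltas":{"type":"array","items":{"type":"object","properties":{"jaw":{"type":"number"},"dx":{"type":"number"},"dy":{"type":"number"},"dz":{"type":"number"},"roll":{"type":"number"}}}},"newtons":{"type":"number"}},"required":["deltas"]}

```bash
ls; mkdir -p pics; cat > h.py <<'E'
import numpy as np, cv2
from cell import r, vision, workorder
def cap(n,f):
    d=vision.capture(n); np.savez('pics/'+f+'.npz',**d)
    cv2.imwrite('pics/'+f+'.png',cv2.resize(d['pixels'][:,:,::-1],None,fx=1.5,fy=1.5)); return d
def load(f): return dict(np.load('pics/'+f+'.npz'))
def cloud(d):
    z=d['depth']; v,u=np.mgrid[:384,:512]
    P=np.stack([(u-d['cx'])/d['fx']*z,(v-d['cy'])/d['fy']*z,z],-1)
    W=(P-d['t'])@d['R']; W[z==0]=np.nan; return W
E
python3 - <<'E'
from h import *
for n in ['scene','top','wrist']: cap(n,n+'0')
print(r.sense())
E
```

```text
pics
{'clock': 0.15, 'joints': array([-1.39698975e+00,  5.32215576e-02,  1.61399494e+00,  3.37354185e-05,
        1.47601049e+00, -1.18978509e-01]), 'qvel': array([ 0.0003165 , -0.0008189 , -0.00324165, -0.00159881, -0.00118813,
        0.0004706 ]), 'effort': array([ 6.93643892e-05, -3.94241881e+01, -3.70722985e+01, -1.19405204e-04,
        4.67206846e-03, -1.20946538e-05]), 'tcp_pos': array([ 0.18032353, -0.59790457,  0.23032555]), 'tcp_rot': array([ 9.89303639e-01,  1.45868574e-01, -5.61457569e-06, -8.17317056e-04]), 'ft_force': array([ 0.0447487 , -0.85081576, -0.07051477]), 'moment': array([-0.01739704,  0.00225691,  0.02742611]), 'opening': 0.08539140906300142}
```

View pics/scene0.png

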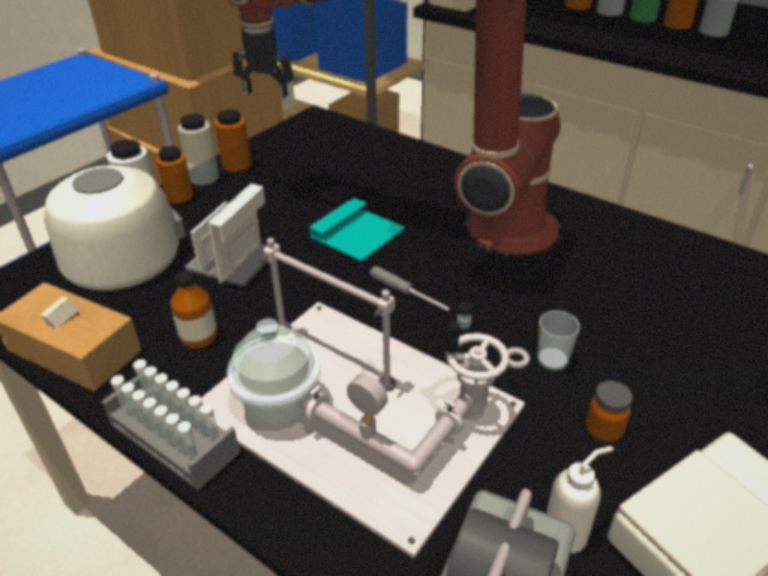

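View pics/top0.png

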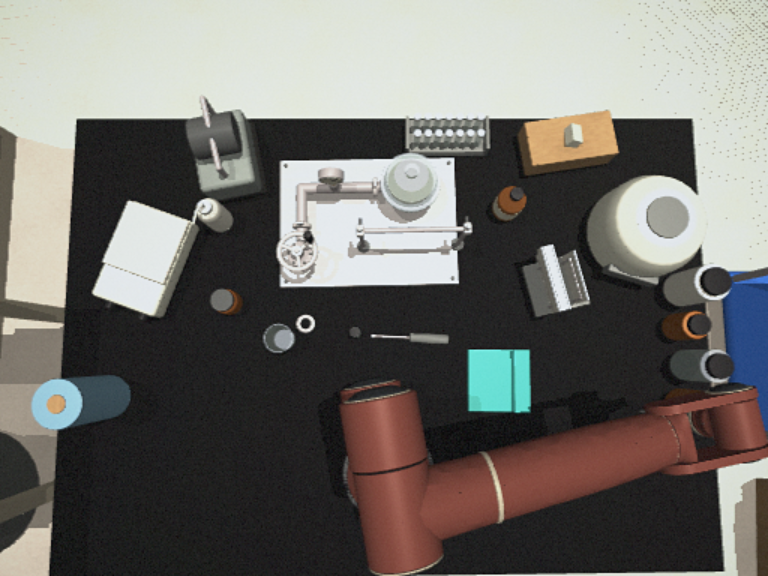

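View pics/wrist0.png

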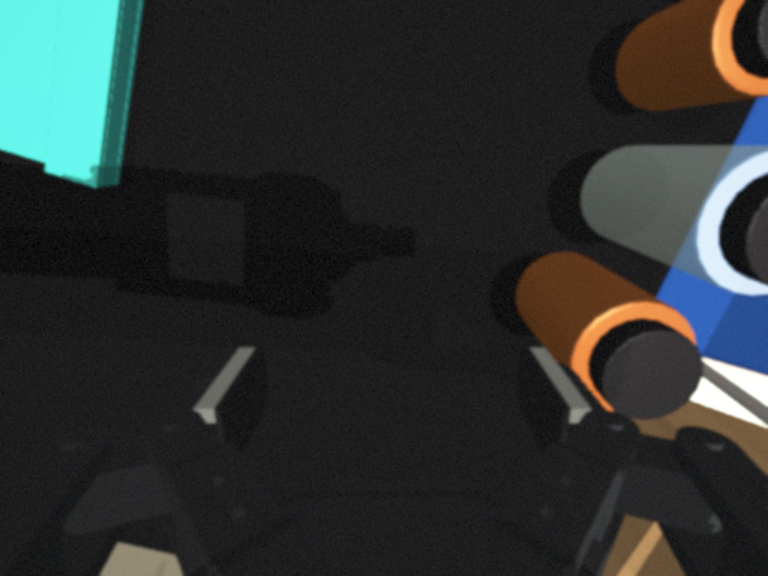

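```bash
python3 - <<'E'
from h import *
d=load('top0'); W=cloud(d)
im=d['pixels'][:,:,::-1]
def crop(n,u0,u1,v0,v1,k):
    c=cv2.resize(im[v0:v1,u0:u1],None,fx=k,fy=k,interpolation=cv2.INTER_CUBIC)
    cv2.imwrite('pics/'+n,c)
crop('c1.png',330,410,150,220,8)
crop('c2.png',180,320,95,195,5)
print(d['t'],d['R'],d['fx'])
# bar points: height near .2
def seg(name,m):
    v,u=np.nonzero(m); P=W[m]; print(name,len(P),P.min(0).round(3),P.max(0).round(3),np.median(P,0).round(3))
    return P
Z=W[...,2]
reg=np.zeros(Z.shape,bool); reg[140:175,230:320]=1
P=seg('bar',reg&(Z>.19)&(Z<.24))
reg=np.zeros(Z.shape,bool); reg[140:195,175:225]=1
seg('handle',reg&(Z>.17)); Q=seg('wheel',reg&(Z>.135)&(Z<.165))
P=P[np.argsort(P[:,1])]; 
for p in P[::6]: print(p.round(3))
reg=np.zeros(Z.shape,bool); reg[150:220,330:410]=1
G=seg('guard',reg&(Z>.14))
for lo,hi in [(.15,.155),(.155,.16),(.16,.165),(.165,.17),(.17,.18)]: seg(str(lo),reg&(Z>lo)&(Z<hi))
E
```

```text
[-0.01191839  0.4694522   1.46560938] [[-0.00697115 -0.9998847   0.01349005]
 [-0.99326578  0.00536357 -0.11573384]
 [ 0.11564814 -0.014206   -0.99318865]] 381.7740203112626
bar 337 [ 0.574 -0.194  0.192] [0.62  0.071 0.23 ] [ 0.588 -0.075  0.205]
handle 44 [0.565 0.175 0.171] [0.584 0.196 0.218] [0.572 0.184 0.21 ]
wheel 328 [0.502 0.172 0.136] [0.598 0.266 0.16 ] [0.548 0.219 0.149]
[ 0.594 -0.194  0.205]
[ 0.579 -0.192  0.192]
[ 0.617 -0.188  0.199]
[ 0.592 -0.187  0.228]
[ 0.579 -0.185  0.192]
[ 0.589 -0.184  0.227]
[ 0.582 -0.183  0.21 ]
[ 0.613 -0.181  0.2  ]
[ 0.589 -0.179  0.211]
[ 0.578 -0.177  0.196]
[ 0.596 -0.176  0.213]
[ 0.591 -0.17   0.202]
[ 0.591 -0.163  0.204]
[ 0.587 -0.156  0.202]
[ 0.591 -0.149  0.203]
[ 0.59  -0.145  0.208]
[ 0.587 -0.138  0.203]
[ 0.584 -0.135  0.203]
[ 0.595 -0.128  0.201]
[ 0.586 -0.123  0.21 ]
[ 0.594 -0.117  0.204]
[ 0.587 -0.114  0.205]
[ 0.584 -0.107  0.201]
[ 0.594 -0.103  0.205]
[ 0.584 -0.096  0.202]
[ 0.59  -0.092  0.207]
[ 0.584 -0.086  0.203]
[ 0.587 -0.082  0.206]
[ 0.591 -0.075  0.205]
[ 0.587 -0.072  0.206]
[ 0.583 -0.064  0.207]
[... 315 characters left out ...]
0.04  0.209]
[0.584 0.043 0.203]
[0.584 0.05  0.207]
[0.588 0.054 0.203]
[0.58  0.057 0.21 ]
[0.583 0.06  0.224]
[0.583 0.063 0.227]
[0.579 0.064 0.211]
[0.582 0.067 0.23 ]
[0.609 0.068 0.207]
[0.586 0.07  0.229]
[0.575 0.071 0.2  ]
guard 498 [ 0.4   -0.552  0.14 ] [ 0.611 -0.366  0.177] [ 0.486 -0.399  0.164]
0.15 22 [ 0.404 -0.549  0.151] [ 0.608 -0.368  0.155] [ 0.522 -0.397  0.152]
0.155 38 [ 0.407 -0.547  0.155] [ 0.607 -0.366  0.16 ] [ 0.499 -0.387  0.158]
0.16 164 [ 0.4   -0.428  0.16 ] [ 0.559 -0.368  0.165] [ 0.472 -0.4    0.164]
0.165 189 [ 0.4   -0.543  0.165] [ 0.601 -0.367  0.17 ] [ 0.482 -0.398  0.167]
0.17 25 [ 0.403 -0.429  0.17 ] [ 0.539 -0.373  0.177] [ 0.467 -0.4    0.171]
```

```bash
ls pics
```

```text
c1.png
c2.png
scene0.npz
scene0.png
top0.npz
top0.png
wrist0.npz
wrist0.png
```

View pics/c1.png

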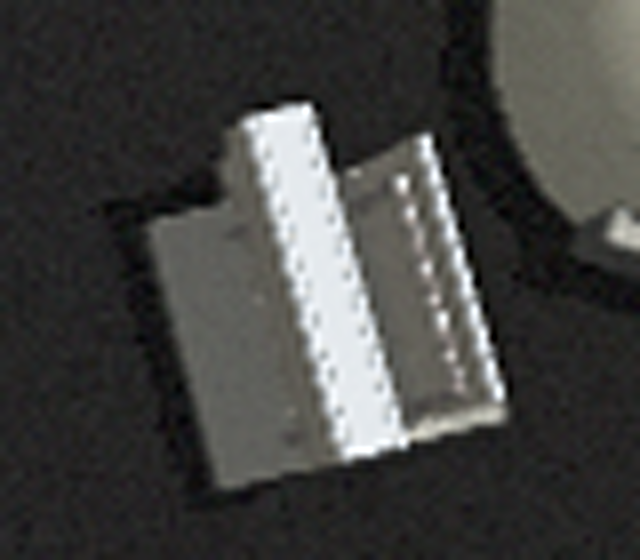

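View pics/c2.png

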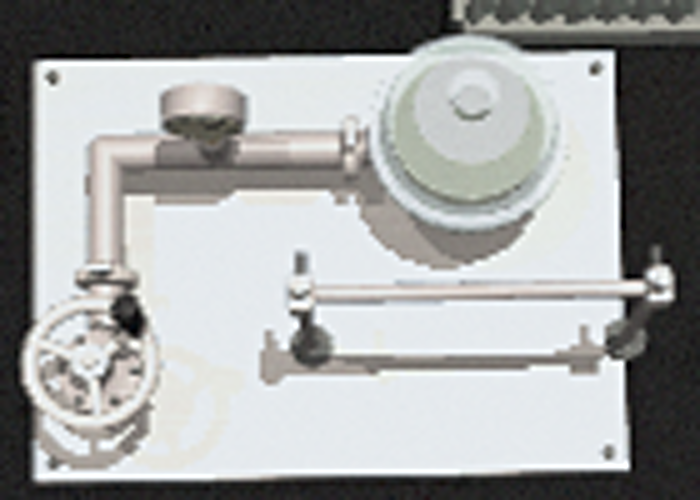

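```bash
python3 - <<'E'
from h import *
d=load('top0'); W=cloud(d); Z=W[...,2]
# guard crown by 2D: pts z>.155, in y> -.44
reg=np.zeros(Z.shape,bool); reg[150:220,330:393]=1
P=W[reg&(Z>.155)&(Z<.18)&(W[...,1]>-.44)]
rr=cv2.minAreaRect(P[:,:2].astype(np.float32)*1000); print(rr, cv2.boxPoints(rr))
# plane fit of z on crown
# panel-side: which side does the hook extend? scene view
# bar line fit
m=np.zeros(Z.shape,bool); m[140:175,230:320]=1
B=W[m&(Z>.2)&(Z<.212)&(W[...,1]>-.16)&(W[...,1]<.045)]
print('bar fit',np.polyfit(B[:,1],B[:,0],1), B[:,2].mean())
s=load('scene0'); S=cloud(s)
sm=(S[...,2]>.19)&(S[...,2]<.215)&(abs(S[...,0]-.587)<.02)&(S[...,1]>-.16)&(S[...,1]<.045)
B=S[sm]; print('scene bar',len(B),np.polyfit(B[:,1],B[:,0],1),np.percentile(B[:,2],[5,50,95]))
# clamp blocks
for w,n in((W,'top'),(S,'scene')):
  for y0,y1 in((-.21,-.15),(.04,.09)):
    C=w[(w[...,2]>.219)&(w[...,2]<.24)&(abs(w[...,0]-.587)<.03)&(w[...,1]>y0)&(w[...,1]<y1)]
    print(n,'clamp',len(C),C.mean(0).round(4),C.min(0).round(3),C.max(0).round(3)) if len(C) else 0
# handle
for w,n in((W,'top'),(S,'scene')):
  C=w[(w[...,2]>.165)&(w[...,2]<.225)&(abs(w[...,0]-.55)<.07)&(abs(w[...,1]-.22)<.07)]
  print(n,'h',len(C),C.min(0).round(3),C.max(0).round(3),np.median(C,0).round(3))
  C=C[C[:,2]>.205]; print(n,'h',len(C),C.min(0).round(3),C.max(0).round(3),np.median(C,0).round(3))
  Q=w[(w[...,2]>.14)&(w[...,2]<.16)&(abs(w[...,0]-.55)<.07)&(abs(w[...,1]-.22)<.07)]
  c=cv2.minEnclosingCircle(Q[:,:2].astype(np.float32)); print('wheel',c,len(Q))
# guard in scene
G=S[(S[...,2]>.155)&(S[...,2]<.18)&(abs(S[...,0]-.48)<.11)&(abs(S[...,1]+.4)<.06)]
rr=cv2.minAreaRect(G[:,:2].astype(np.float32)*1000); print(len(G),rr, cv2.boxPoints(rr))
im=s['pixels'][:,:,::-1]
cv2.imwrite('pics/c3.png',cv2.resize(im[110:240,110:300],None,fx=4,fy=4,interpolation=cv2.INTER_CUBIC))
E
```

```text
((479.9375305175781, -399.09033203125), (159.06910705566406, 32.04077911376953), 13.306846618652344) [[ 398.851   -401.8062 ]
 [ 406.2257  -432.98676]
 [ 561.02405 -396.37445]
 [ 553.64935 -365.1939 ]]
bar fit [-0.01843375  0.58729803] 0.2044332758220154
scene bar 321 [-0.01705786  0.5922171 ] [0.19742981 0.20377784 0.20716805]
top clamp 10 [ 0.5908 -0.1847  0.2259] [ 0.585 -0.188  0.222] [ 0.597 -0.181  0.228]
top clamp 11 [0.5868 0.0646 0.2262] [0.582 0.06  0.222] [0.59 0.07 0.23]
scene clamp 21 [ 0.5945 -0.1824  0.2252] [ 0.589 -0.19   0.219] [ 0.599 -0.178  0.23 ]
scene clamp 27 [0.5899 0.067  0.2254] [0.583 0.062 0.219] [0.596 0.072 0.229]
top h 45 [0.565 0.175 0.169] [0.584 0.196 0.218] [0.572 0.184 0.209]
top h 28 [0.566 0.178 0.207] [0.584 0.196 0.218] [0.575 0.185 0.212]
wheel ((0.5502500534057617, 0.2188773900270462), 0.050408873707056046) 324
scene h 170 [0.571 0.178 0.166] [0.59  0.198 0.217] [0.584 0.19  0.197]
scene h 61 [0.571 0.178 0.205] [0.589 0.198 0.217] [0.581 0.189 0.213]
wheel ((0.5512891411781311, 0.22061972320079803), 0.05150604993104935) 660
382 ((481.1589050292969, -397.4578552246094), (165.49411010742188, 35.12493896484375), 13.11544132232666) [[ 396.58514 -399.12997]
 [ 404.55548 -433.33865]
 [ 565.73267 -395.78574]
 [ 557.7623  -361.57706]]
```

View pics/c3.png

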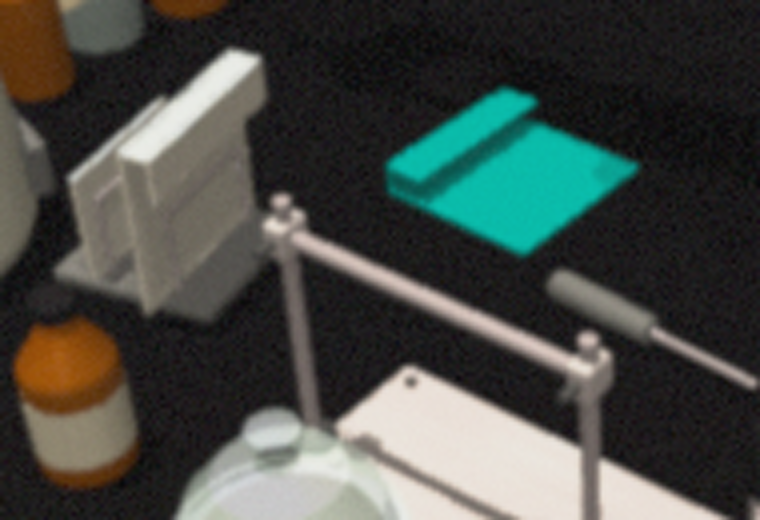

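```bash
cat > plan.py <<'E'
import sys, numpy as np
from h import r
from scipy.spatial.transform import Rotation as Ro
# usage: plan.py x y z yaw_of_tool_y(deg) [nrows]   (mm)
s=r.sense(); R=Ro.from_quat(s['tcp_rot']); p=s['tcp_pos']*1000
t=np.array([float(a) for a in sys.argv[1:4]]); m=R.as_matrix()
yaw=np.degrees(np.arctan2(m[1,1],m[0,1])); dyaw=float(sys.argv[4])-yaw if sys.argv[4]!='-' else 0
if len(sys.argv)>6: pass
else: dyaw=(dyaw+180)%360-180
roll=-dyaw
n=max(int(np.ceil(np.linalg.norm(t-p)/55)),int(np.ceil(abs(roll)/10.5)),1)
if len(sys.argv)>5: n=max(n,int(sys.argv[5]))
print('at',p.round(1),'yaw %.1f'%yaw,'q6 %.2f'%s['joints'][5],'clk %.2f'%s['clock'],'n',n,'roll',round(roll,1))
for i in range(n):
    Ri=R*Ro.from_euler('z',roll*i/n,degrees=True)
    d=Ri.inv().apply((t-p)/n); print('{"dx":%.1f,"dy":%.1f,"dz":%.1f,"roll":%.1f}'%(*d,roll/n),end=',' if (i+1)%5 else '\n')
print()
E
python3 - <<'E'
from h import *
d=load('top0');W=cloud(d)
for n,(u,v) in dict(amber=(510,200),mantle=(665,217),bot1=(690,325),bot2=(680,280),jar=(225,300),teal=(500,380)).items(): print(n,W[int(v/1.5),int(u/1.5)].round(3))
E
python3 plan.py 400 -460 260 103.3 f 2>/dev/null || python3 plan.py 400 -460 260 103.3
```

```text
amber [ 0.683 -0.307  0.116]
mantle [ 0.619 -0.653  0.198]
bot1 [ 0.368 -0.736  0.123]
bot2 [ 0.484 -0.737  0.085]
jar [0.437 0.407 0.081]
teal [ 0.233 -0.289  0.008]
at [ 180.3 -597.9  230.3] yaw -73.2 q6 -0.12 clk 0.15 n 17 roll -176.5
{"dx":14.7,"dy":-4.0,"dz":-1.7,"roll":-10.4},{"dx":15.2,"dy":-1.3,"dz":-1.7,"roll":-10.4},{"dx":15.2,"dy":1.4,"dz":-1.7,"roll":-10.4},{"dx":14.7,"dy":4.2,"dz":-1.7,"roll":-10.4},{"dx":13.7,"dy":6.7,"dz":-1.7,"roll":-10.4}
{"dx":12.3,"dy":9.1,"dz":-1.7,"roll":-10.4},{"dx":10.4,"dy":11.2,"dz":-1.7,"roll":-10.4},{"dx":8.2,"dy":12.8,"dz":-1.7,"roll":-10.4},{"dx":5.8,"dy":14.1,"dz":-1.7,"roll":-10.4},{"dx":3.1,"dy":14.9,"dz":-1.7,"roll":-10.4}
{"dx":0.4,"dy":15.3,"dz":-1.7,"roll":-10.4},{"dx":-2.4,"dy":15.1,"dz":-1.7,"roll":-10.4},{"dx":-5.0,"dy":14.4,"dz":-1.7,"roll":-10.4},{"dx":-7.5,"dy":13.3,"dz":-1.7,"roll":-10.4},{"dx":-9.8,"dy":11.7,"dz":-1.7,"roll":-10.4}
{"dx":-11.8,"dy":9.7,"dz":-1.7,"roll":-10.4},{"dx":-13.3,"dy":7.4,"dz":-1.7,"roll":-10.4},
```

>>> {"fn": "step_arm", "kwargs": {
  "deltas": [
    {"dx": 15,"dy": -4,"dz": -2,"roll": -10.5},
    {"dx": 15,"dy": -1,"dz": -2,"roll": -10.5},
    {"dx": 15,"dy": 1,"dz": -2,"roll": -10.5},
    {"dx": 15,"dy": 4,"dz": -2,"roll": -10.5},
    {"dx": 14,"dy": 7,"dz": -2,"roll": -10.5}
  ]
}}

```text
invalid input at $.deltas[0]: expected keys jaw, dx, dy, dz, roll
```

>>> {"fn": "step_arm", "kwargs": {
  "deltas": [
    {"dx": 12,"dy": 9,"dz": -2,"roll": -10.5},
    {"dx": 10,"dy": 11,"dz": -2,"roll": -10.5},
    {"dx": 8,"dy": 13,"dz": -2,"roll": -10.5},
    {"dx": 6,"dy": 14,"dz": -2,"roll": -10.5},
    {"dx": 3,"dy": 15,"dz": -2,"roll": -10.5}
  ]
}}

```text
invalid input at $.deltas[0]: expected keys jaw, dx, dy, dz, roll
```

>>> {"fn": "step_arm", "kwargs": {
  "deltas": [
    {"dx": 0,"dy": 15,"dz": -2,"roll": -10.5},
    {"dx": -2,"dy": 15,"dz": -2,"roll": -10.5},
    {"dx": -5,"dy": 14,"dz": -2,"roll": -10.5},
    {"dx": -8,"dy": 13,"dz": -2,"roll": -10.5},
    {"dx": -10,"dy": 12,"dz": -2,"roll": -10.5}
  ]
}}

```text
invalid input at $.deltas[0]: expected keys jaw, dx, dy, dz, roll
```

>>> {"fn": "step_arm", "kwargs": {
  "deltas": [
    {"dx": -12,"dy": 10,"dz": -2,"roll": -10.5},
    {"dx": -13,"dy": 8,"dz": -2,"roll": -8.5},
    {"dx": 0,"dy": 0,"dz": 0,"roll": 0}
  ]
}}

```text
invalid input at $.deltas[0]: expected keys jaw, dx, dy, dz, roll
```

```bash
python3 plan.py 480 -398 225 103.3; python3 -c "
from h import *; cap('wrist','w1')"
```

```text
at [ 180.3 -597.9  230.3] yaw -73.2 q6 -0.12 clk 0.15 n 17 roll -176.5
{"dx":20.3,"dy":-6.2,"dz":0.3,"roll":-10.4},{"dx":21.1,"dy":-2.4,"dz":0.3,"roll":-10.4},{"dx":21.1,"dy":1.4,"dz":0.3,"roll":-10.4},{"dx":20.5,"dy":5.2,"dz":0.3,"roll":-10.4},{"dx":19.3,"dy":8.8,"dz":0.3,"roll":-10.4}
{"dx":17.4,"dy":12.2,"dz":0.3,"roll":-10.4},{"dx":14.9,"dy":15.1,"dz":0.3,"roll":-10.4},{"dx":11.9,"dy":17.5,"dz":0.3,"roll":-10.4},{"dx":8.6,"dy":19.4,"dz":0.3,"roll":-10.4},{"dx":4.9,"dy":20.6,"dz":0.3,"roll":-10.4}
{"dx":1.1,"dy":21.2,"dz":0.3,"roll":-10.4},{"dx":-2.7,"dy":21.0,"dz":0.3,"roll":-10.4},{"dx":-6.4,"dy":20.2,"dz":0.3,"roll":-10.4},{"dx":-10.0,"dy":18.7,"dz":0.3,"roll":-10.4},{"dx":-13.2,"dy":16.6,"dz":0.3,"roll":-10.4}
{"dx":-16.0,"dy":13.9,"dz":0.3,"roll":-10.4},{"dx":-18.2,"dy":10.8,"dz":0.3,"roll":-10.4},
```

View pics/w1.png

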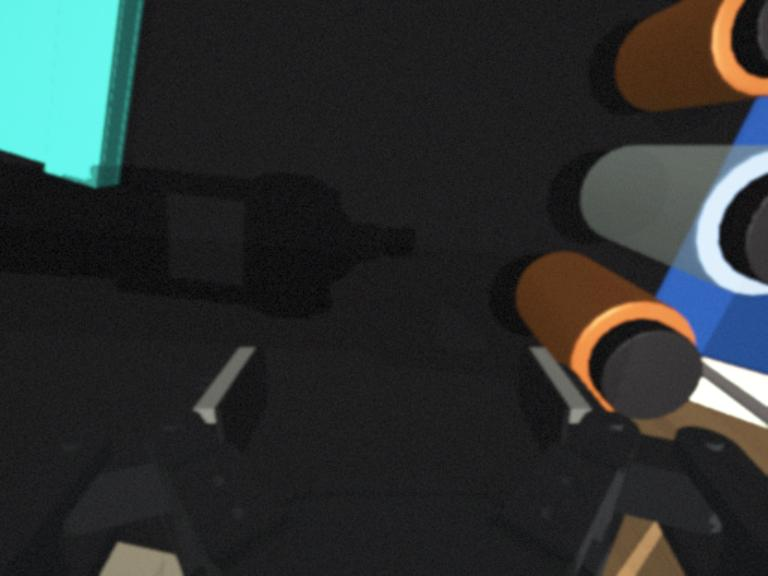

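>>> {"fn": "step_arm", "kwargs": {
  "deltas": [
    {"jaw": 100,"dx": 15,"dy": -4,"dz": -2,"roll": -10.5},
    {"jaw": 100,"dx": 15,"dy": -1,"dz": -2,"roll": -10.5},
    {"jaw": 100,"dx": 15,"dy": 1,"dz": -2,"roll": -10.5},
    {"jaw": 100,"dx": 15,"dy": 4,"dz": -2,"roll": -10.5},
    {"jaw": 100,"dx": 14,"dy": 7,"dz": -2,"roll": -10.5}
  ]
}}

```text
clock: 0.82
tcp_pos: [0.2455, -0.5567, 0.241]
tcp_rot: [0.821, 0.571, 0.0, -0.0]
ft_force: [-0.1, -0.9, 0.0]
opening: 0.0849
```

>>> {"fn": "step_arm", "kwargs": {
  "deltas": [
    {"jaw": 100,"dx": 12,"dy": 9,"dz": -2,"roll": -10.5},
    {"jaw": 100,"dx": 10,"dy": 11,"dz": -2,"roll": -10.5},
    {"jaw": 100,"dx": 8,"dy": 13,"dz": -2,"roll": -10.5},
    {"jaw": 100,"dx": 6,"dy": 14,"dz": -2,"roll": -10.5},
    {"jaw": 100,"dx": 3,"dy": 15,"dz": -2,"roll": -10.5}
  ]
}}

```text
clock: 1.45
tcp_pos: [0.3092, -0.516, 0.251]
tcp_rot: [0.484, 0.875, 0.0, -0.0]
ft_force: [-0.2, 0.2, -0.6]
opening: 0.0854
```

>>> {"fn": "step_arm", "kwargs": {
  "deltas": [
    {"jaw": 100,"dx": 0,"dy": 15,"dz": -2,"roll": -10.5},
    {"jaw": 100,"dx": -2,"dy": 15,"dz": -2,"roll": -10.5},
    {"jaw": 100,"dx": -5,"dy": 14,"dz": -2,"roll": -10.5},
    {"jaw": 100,"dx": -8,"dy": 13,"dz": -2,"roll": -10.5},
    {"jaw": 100,"dx": -10,"dy": 12,"dz": -2,"roll": -10.5}
  ]
}}

```text
clock: 2.08
tcp_pos: [0.3728, -0.4746, 0.261]
tcp_rot: [0.047, 0.999, 0.0, -0.0]
ft_force: [0.0, 0.6, 0.2]
opening: 0.0852
```

>>> {"fn": "step_arm", "kwargs": {
  "deltas": [
    {"jaw": 100,"dx": -12,"dy": 10,"dz": -2,"roll": -10.5},
    {"jaw": 100,"dx": -13,"dy": 8,"dz": -2,"roll": -8.5},
    {"jaw": 100,"dx": 0,"dy": 0,"dz": 0,"roll": 0}
  ]
}}

```text
clock: 2.45
tcp_pos: [0.3982, -0.4568, 0.2652]
tcp_rot: [-0.115, 0.993, 0.0, -0.0]
ft_force: [0.0, 0.3, -0.4]
opening: 0.0854
```

```bash
python3 plan.py 480 -398 225 103.3; python3 -c "
from h import *; cap('wrist','w1')"
```

```text
at [ 398.2 -456.8  265.2] yaw 103.3 q6 -2.78 clk 2.45 n 2 roll -0.0
{"dx":-46.5,"dy":19.2,"dz":20.1,"roll":-0.0},{"dx":-46.5,"dy":19.2,"dz":20.1,"roll":-0.0},
```

View pics/w1.png

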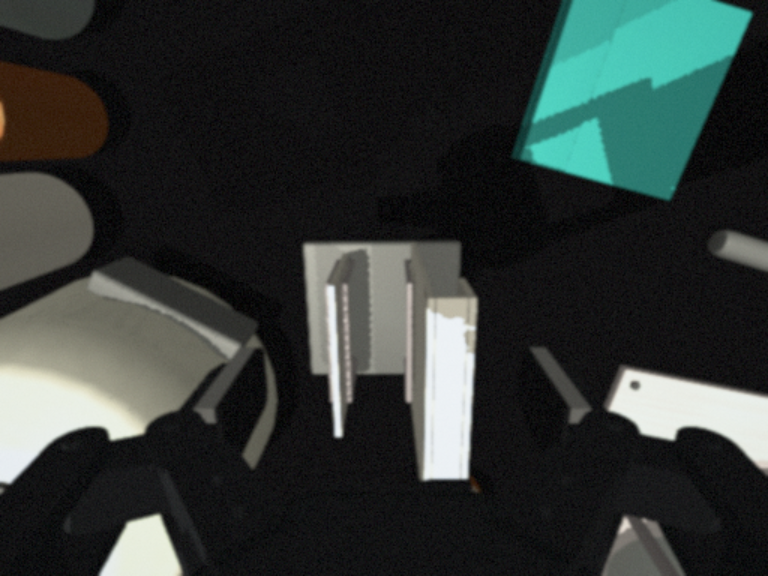

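>>> {"fn": "step_arm", "kwargs": {
  "deltas": [
    {"jaw": 100,"dx": -47,"dy": 19,"dz": 20,"roll": 0},
    {"jaw": 100,"dx": -46,"dy": 19,"dz": 20,"roll": 0},
    {"jaw": 100,"dx": 0,"dy": 0,"dz": 0,"roll": 0}
  ]
}}

```text
clock: 2.88
tcp_pos: [0.48, -0.3967, 0.2224]
tcp_rot: [-0.116, 0.993, 0.002, -0.001]
ft_force: [0.2, 0.4, 0.1]
opening: 0.0854
```

```bash
python3 - <<'E'
from h import *
d=cap('wrist','w2'); W=cloud(d); Z=W[...,2]
P=W[(Z>.158)&(Z<.175)&(abs(W[...,0]-.48)<.12)&(abs(W[...,1]+.4)<.06)]
rr=cv2.minAreaRect(P[:,:2].astype(np.float32)*1000); print(len(P),rr,cv2.boxPoints(rr),np.median(P,0))
E
python3 plan.py 480 -398 133 103.3
```

```text
8316 ((480.5361328125, -398.9809875488281), (160.2144317626953, 30.03697967529297), 13.634140968322754) [[ 399.1461  -403.26868]
 [ 406.22647 -432.45923]
 [ 561.92615 -394.6933 ]
 [ 554.8458  -365.50275]] [ 0.46753584 -0.40150472  0.16672605]
at [ 479.3 -398.1  223.8] yaw 103.3 q6 -2.61 clk 2.92 n 2 roll -0.0
{"dx":-0.4,"dy":-0.1,"dz":45.4,"roll":-0.0},{"dx":-0.4,"dy":-0.1,"dz":45.4,"roll":-0.0},
```

View pics/w2.png

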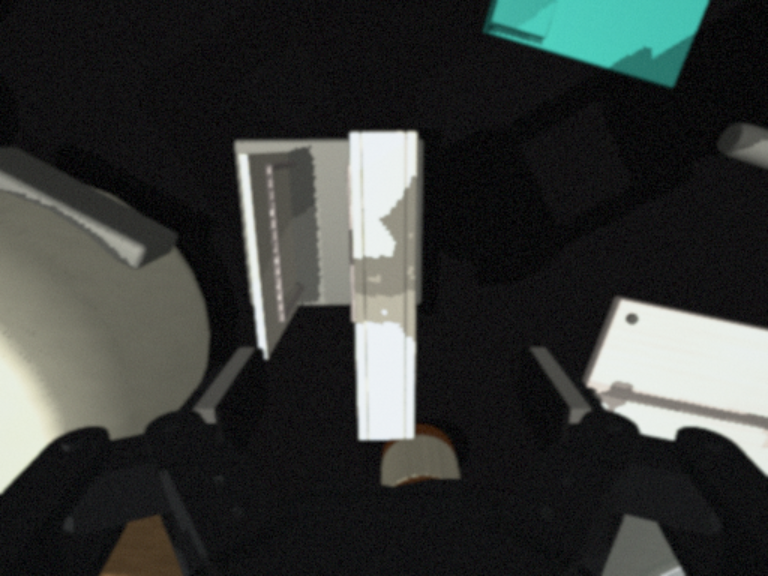

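>>> {"fn": "step_arm", "kwargs": {
  "deltas": [
    {"jaw": 100,"dx": -1,"dy": -1,"dz": 35,"roll": -0.3},
    {"jaw": 100,"dx": 0,"dy": 0,"dz": 35,"roll": 0},
    {"jaw": 100,"dx": 0,"dy": 0,"dz": 27,"roll": 0},
    {"jaw": 100,"dx": 0,"dy": 0,"dz": 0,"roll": 0}
  ],
  "newtons": 50
}}

```text
clock: 3.42
tcp_pos: [0.4784, -0.3998, 0.1261]
tcp_rot: [-0.117, 0.993, 0.002, -0.002]
ft_force: [0.2, 0.9, 0.6]
opening: 0.0853
```

>>> {"fn": "step_arm", "kwargs": {
  "deltas": [
    {"jaw": 0,"dx": 0,"dy": 0,"dz": 0,"roll": 0},
    {"jaw": 0,"dx": 0,"dy": 0,"dz": 0,"roll": 0},
    {"jaw": 0,"dx": 0,"dy": 0,"dz": 0,"roll": 0},
    {"jaw": 0,"dx": 0,"dy": 0,"dz": 0,"roll": 0},
    {"jaw": 0,"dx": 0,"dy": 0,"dz": 0,"roll": 0}
  ],
  "newtons": 50
}}

```text
clock: 4.05
tcp_pos: [0.4815, -0.4006, 0.1301]
tcp_rot: [-0.118, 0.993, -0.001, 0.001]
ft_force: [0.8, -0.3, 5.7]
opening: 0.0295
```

>>> {"fn": "step_arm", "kwargs": {
  "deltas": [
    {"jaw": 0,"dx": 0,"dy": 0,"dz": -25,"roll": 0},
    {"jaw": 0,"dx": 0,"dy": 0,"dz": -40,"roll": 0},
    {"jaw": 0,"dx": 0,"dy": 0,"dz": -40,"roll": 0},
    {"jaw": 0,"dx": 0,"dy": 0,"dz": -35,"roll": 0},
    {"jaw": 0,"dx": 0,"dy": 0,"dz": 0,"roll": 0}
  ]
}}

```text
clock: 4.68
tcp_pos: [0.4816, -0.4004, 0.271]
tcp_rot: [-0.118, 0.993, -0.002, 0.002]
ft_force: [-0.4, 0.3, -1.8]
opening: 0.0293
```

```bash
python3 - <<'E'
from h import *
d=cap('wrist','w3'); cap('scene','s3')
E
python3 plan.py 470 -150 275 1
```

```text
at [ 480.2 -398.9  266. ] yaw 103.6 q6 -2.62 clk 4.78 n 10 roll 102.6
{"dx":-4.9,"dy":24.4,"dz":-0.8,"roll":10.3},{"dx":-0.4,"dy":24.9,"dz":-0.8,"roll":10.3},{"dx":4.0,"dy":24.6,"dz":-0.8,"roll":10.3},{"dx":8.3,"dy":23.5,"dz":-0.8,"roll":10.3},{"dx":12.4,"dy":21.6,"dz":-0.8,"roll":10.3}
{"dx":16.0,"dy":19.1,"dz":-0.8,"roll":10.3},{"dx":19.2,"dy":15.9,"dz":-0.8,"roll":10.3},{"dx":21.7,"dy":12.2,"dz":-0.8,"roll":10.3},{"dx":23.5,"dy":8.2,"dz":-0.8,"roll":10.3},{"dx":24.6,"dy":3.9,"dz":-0.8,"roll":10.3}
```

View pics/s3.png

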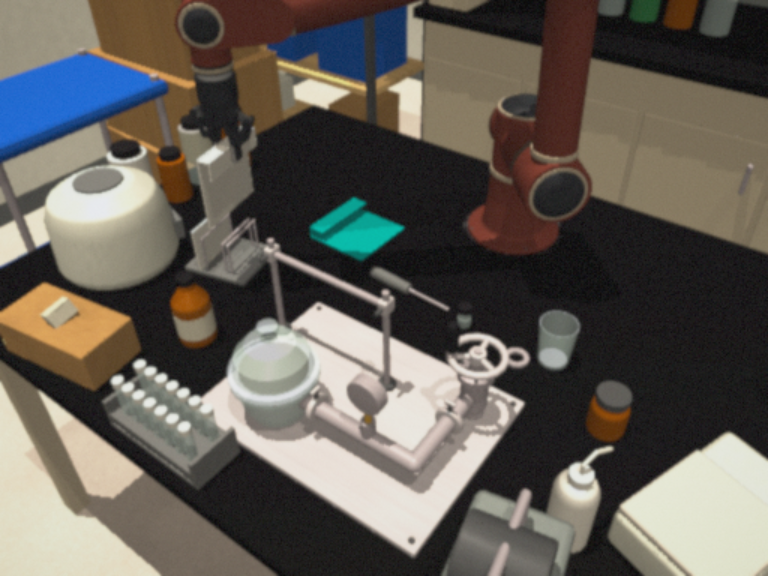

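View pics/w3.png

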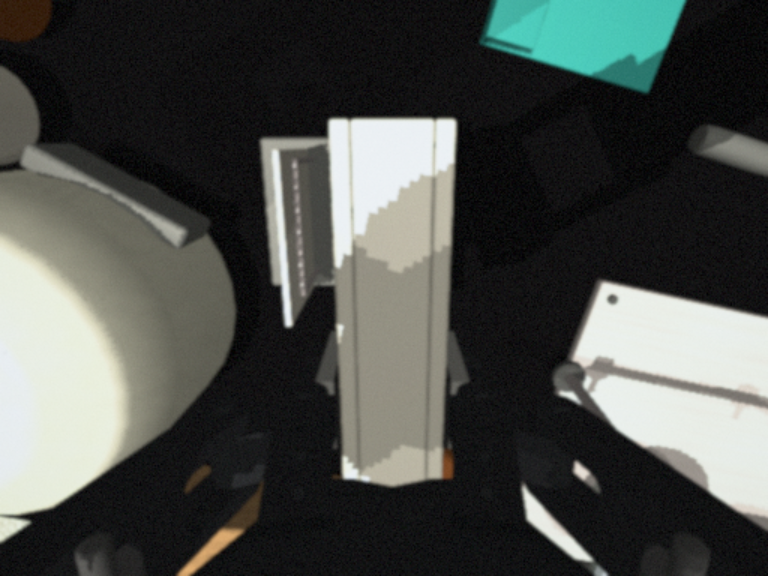

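>>> {"fn": "step_arm", "kwargs": {
  "deltas": [
    {"jaw": 0,"dx": 5,"dy": 24,"dz": -1,"roll": 10.3},
    {"jaw": 0,"dx": 6,"dy": 24,"dz": -1,"roll": 10.3},
    {"jaw": 0,"dx": 6,"dy": 24,"dz": -1,"roll": 10.3},
    {"jaw": 0,"dx": 8,"dy": 24,"dz": -1,"roll": 10.3},
    {"jaw": 0,"dx": 12,"dy": 22,"dz": -1,"roll": 10.3}
  ]
}}

```text
clock: 5.4
tcp_pos: [0.4577, -0.2772, 0.2694]
tcp_rot: [0.328, 0.945, 0.001, -0.003]
ft_force: [0.4, 0.4, -3.0]
opening: 0.0293
```

>>> {"fn": "step_arm", "kwargs": {
  "deltas": [
    {"jaw": 0,"dx": 16,"dy": 19,"dz": -1,"roll": 10.3},
    {"jaw": 0,"dx": 19,"dy": 16,"dz": -1,"roll": 10.3},
    {"jaw": 0,"dx": 22,"dy": 12,"dz": -1,"roll": 10.3},
    {"jaw": 0,"dx": 23,"dy": 8,"dz": -1,"roll": 10.3},
    {"jaw": 0,"dx": 25,"dy": 4,"dz": -1,"roll": 9.9}
  ]
}}

```text
clock: 6.02
tcp_pos: [0.453, -0.1532, 0.2746]
tcp_rot: [0.703, 0.711, -0.001, -0.003]
ft_force: [-0.1, -0.0, -1.6]
opening: 0.0296
```

```bash
python3 plan.py 500 -59 275 1.2
```

```text
at [ 453.  -153.2  274.6] yaw 0.6 q6 -0.49 clk 6.03 n 2 roll -0.6
{"dx":46.9,"dy":24.0,"dz":-0.2,"roll":-0.3},{"dx":46.7,"dy":24.2,"dz":-0.2,"roll":-0.3},
```

>>> {"fn": "step_arm", "kwargs": {
  "deltas": [
    {"jaw": 0,"dx": 47,"dy": 24,"dz": 0,"roll": -0.2},
    {"jaw": 0,"dx": 47,"dy": 24,"dz": 0,"roll": -0.2},
    {"jaw": 0,"dx": 0,"dy": 0,"dz": 0,"roll": 0},
    {"jaw": 0,"dx": 0,"dy": 0,"dz": 0,"roll": 0}
  ]
}}

```text
clock: 6.52
tcp_pos: [0.4995, -0.0595, 0.2756]
tcp_rot: [0.698, 0.716, -0.001, -0.002]
ft_force: [0.7, 0.2, -2.7]
opening: 0.0296
```

```bash
python3 - <<'E'
from h import *
cap('scene','s4'); d=cap('wrist','w4')
W=cloud(d); s=r.sense(); print(s['tcp_pos'])
Z=W[...,2]
m=(Z>.295)&(Z<.325)&(abs(W[...,0]-s['tcp_pos'][0])<.04)
P=W[m]; print(len(P),cv2.minAreaRect(P[:,:2].astype(np.float32)*1000),np.percentile(P[:,2],[5,50,95]))
m=(Z>.19)&(Z<.215)&(abs(W[...,0]-.59)<.03); B=W[m]
if len(B): print('bar',len(B),np.polyfit(B[:,1],B[:,0],1),B.min(0),B.max(0),B.mean(0))
E
python3 plan.py 589 -59 275 1.2
```

```text
[ 0.49978969 -0.06043991  0.27674421]
20801 ((493.5408020019531, -33.5947380065918), (74.20693969726562, 105.7009506225586), 22.93528938293457) [0.31158111 0.31299591 0.3192452 ]
bar 5274 [-0.0096792   0.58714262] [ 0.57413555 -0.19330501  0.19001734] [0.61994716 0.07403436 0.2149998 ] [ 0.58716756 -0.00257735  0.20536319]
at [499.8 -60.4 276.7] yaw 1.3 q6 -0.29 clk 6.62 n 2 roll 0.1
{"dx":-0.3,"dy":44.6,"dz":0.8,"roll":0.1},{"dx":-0.3,"dy":44.6,"dz":0.8,"roll":0.1},
```

View pics/s4.png

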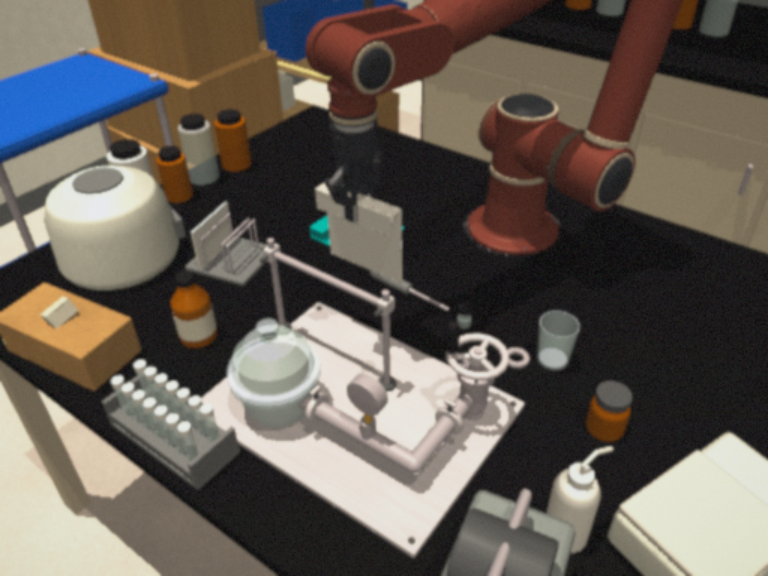

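View pics/w4.png

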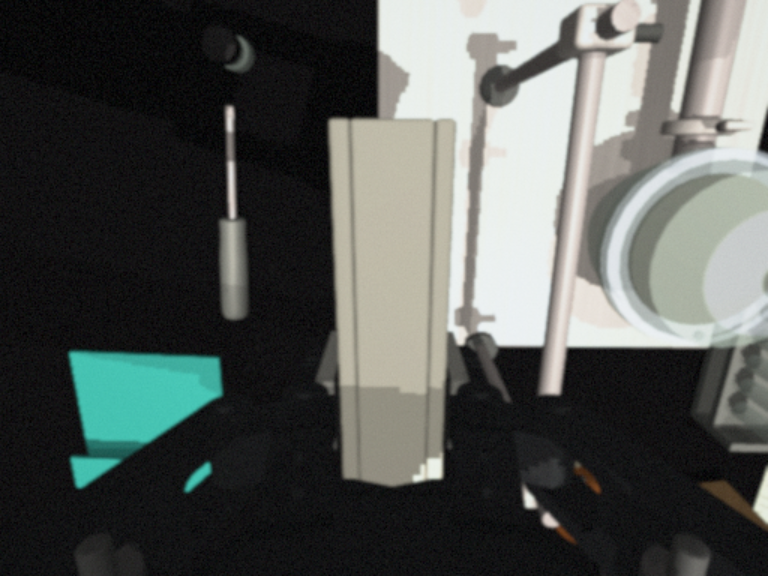

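```bash
python3 - <<'E'
from h import *
d=load('w4'); W=cloud(d); Z=W[...,2]
v,u=np.mgrid[:384,:512]
m=(Z>.305)&(Z<.322)&(u>210)&(u<310)&(v<325)
P=W[m]; print(len(P),cv2.minAreaRect(P[:,:2].astype(np.float32)*1000),P.min(0),P.max(0))
for a,b in((-.03,-.01),(-.01,.015)):
  q=P[(P[:,1]>a)&(P[:,1]<b)]; print(a,q[:,0].min(),q[:,0].max())
m=(Z>.190)&(Z<.215)&(abs(W[...,0]-.59)<.015)&(W[...,1]>-.14)&(W[...,1]<.04); B=W[m]
print('bar',len(B),np.polyfit(B[:,1],B[:,0],1),np.polyfit(B[:,1],B[:,2],1))
for y in np.arange(-.13,.04,.02):
  q=B[abs(B[:,1]-y)<.008]
  if len(q)>5: print(round(y,3),len(q),np.percentile(q[:,0],[1,50,99]).round(4), q[q[:,2].argmax()].round(4))
C=-d['R'].T@d['t']; print('cam',C)
E
```

```text
19210 ((497.7565002441406, -33.07395553588867), (42.35807418823242, 105.56006622314453), 1.390567660331726) [ 0.47697603 -0.0858241   0.30500238] [0.5193293  0.0199941  0.32199105]
-0.03 0.48249797187221344 0.5129391984588175
-0.01 0.4818682093472732 0.5124648310948674
bar 3357 [-0.01524102  0.58704731] [0.00108842 0.20445003]
-0.11 249 [0.5842 0.5882 0.5952] [ 0.5916 -0.1146  0.2076]
-0.09 267 [0.584  0.5879 0.5952] [ 0.5894 -0.0861  0.2077]
-0.07 288 [0.5836 0.5878 0.5948] [ 0.5897 -0.0689  0.2071]
-0.05 316 [0.5834 0.5874 0.5945] [ 0.587 -0.052  0.208]
-0.03 346 [0.583  0.5871 0.5943] [ 0.5885 -0.0238  0.2075]
-0.01 368 [0.5828 0.5867 0.594 ] [ 0.5873 -0.0054  0.2074]
0.01 400 [0.5825 0.5864 0.5936] [0.5864 0.0052 0.2074]
0.03 435 [0.5821 0.5861 0.5932] [0.589  0.0309 0.2072]
cam [0.49702762 0.01370341 0.41882094]
```

>>> {"fn": "step_arm", "kwargs": {
  "deltas": [
    {"jaw": 0,"dx": 0,"dy": 30,"dz": 0,"roll": 0.2},
    {"jaw": 0,"dx": 0,"dy": 35,"dz": 0,"roll": 0},
    {"jaw": 0,"dx": 0,"dy": 26,"dz": 0,"roll": 0},
    {"jaw": 0,"dx": 0,"dy": 0,"dz": 0,"roll": 0},
    {"jaw": 0,"dx": 0,"dy": 0,"dz": 0,"roll": 0}
  ]
}}

```text
clock: 7.25
tcp_pos: [0.5909, -0.0587, 0.2778]
tcp_rot: [0.7, 0.714, -0.0, -0.0]
ft_force: [0.4, 0.2, -2.6]
opening: 0.029
```

```bash
cat > gb.py <<'E'
from h import *
import sys
n=sys.argv[1]
d=cap('wrist',n); s=r.sense(); print(s['tcp_pos'].round(4),s['ft_force'].round(1))
W=cloud(d); Z=W[...,2]; v,u=np.mgrid[:384,:512]
zc=s['tcp_pos'][2]+.0365
m=(abs(Z-zc)<.006)&(u>210)&(u<310)&(v<325)
P=W[m]; q=P[(P[:,1]>-.03)&(P[:,1]<0.0)]; print('crown z',np.median(P[:,2]),'x',q[:,0].min(),q[:,0].max(),'y+',P[:,1].max())
m=(Z>.190)&(Z<.215)&(abs(W[...,0]-.59)<.015); B=W[m]
print('bar px',len(B))
for y in (-.14,-.01,.025,.035,.045):
  q=B[abs(B[:,1]-y)<.006]
  if len(q)>5: print(round(y,3),len(q),np.percentile(q[:,0],[1,50,99]).round(4))
E
python3 gb.py w5; python3 -c "
from h import *; cap('scene','s5')"
```

```text
[ 0.5908 -0.0585  0.2781] [ 0.7  0.2 -3.2]
crown z 0.3145575218229198 x 0.5737370276211508 0.6043329017467445 y+ 0.02137661269379075
bar px 1757
0.025 86 [0.5827 0.5884 0.5942]
0.035 316 [0.5826 0.5883 0.5942]
0.045 318 [0.5825 0.5881 0.5939]
```

View pics/s5.png

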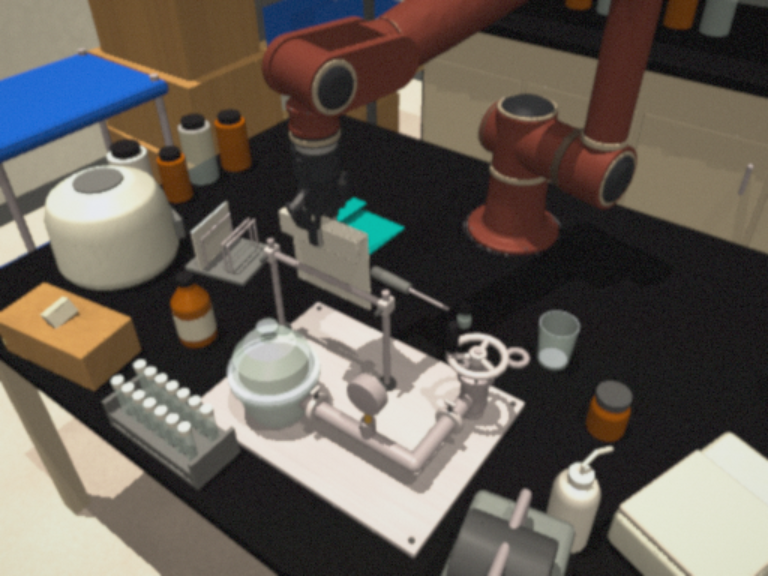

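View pics/w5.png

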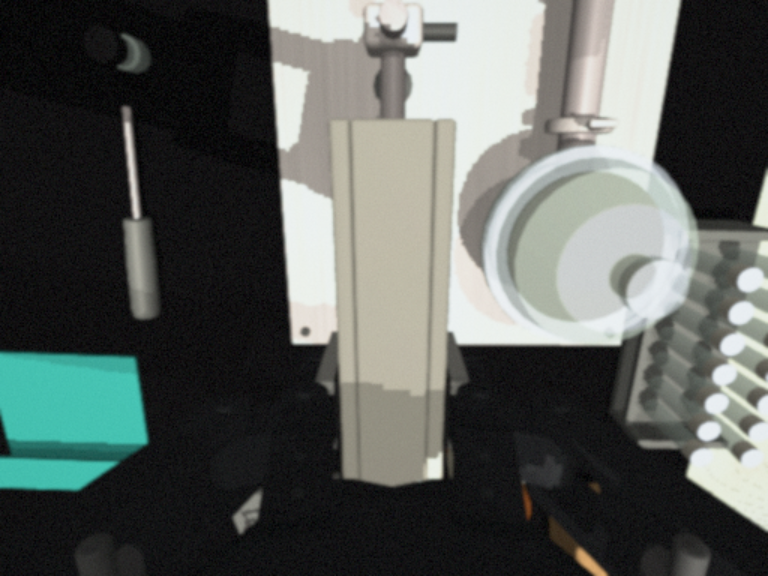

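>>> {"fn": "step_arm", "kwargs": {
  "deltas": [
    {"jaw": 0,"dx": 0,"dy": 0,"dz": 25,"roll": 0},
    {"jaw": 0,"dx": 0,"dy": 0,"dz": 15,"roll": 0},
    {"jaw": 0,"dx": 0,"dy": 0,"dz": 15,"roll": 0},
    {"jaw": 0,"dx": 0,"dy": 0,"dz": 0,"roll": 0}
  ]
}}

```text
clock: 7.85
tcp_pos: [0.5905, -0.0576, 0.2215]
tcp_rot: [0.7, 0.714, -0.001, -0.001]
ft_force: [-0.2, -0.6, -3.0]
opening: 0.0294
```

>>> {"fn": "step_arm", "kwargs": {
  "deltas": [
    {"jaw": 0,"dx": 0,"dy": 0,"dz": 10,"roll": 0},
    {"jaw": 0,"dx": 0,"dy": 0,"dz": 10,"roll": 0},
    {"jaw": 0,"dx": 0,"dy": 0,"dz": 10,"roll": 0},
    {"jaw": 0,"dx": 0,"dy": 0,"dz": 0,"roll": 0}
  ]
}}

```text
clock: 8.35
tcp_pos: [0.5908, -0.0576, 0.1917]
tcp_rot: [0.7, 0.714, -0.001, -0.001]
ft_force: [0.4, 0.1, -2.1]
opening: 0.0293
```

```bash
python3 gb.py w6; python3 -c "
from h import *; d=cap('scene','s6'); cv2.imwrite('pics/c6.png',cv2.resize(d['pixels'][110:290,140:320,::-1],None,fx=4,fy=4,interpolation=cv2.INTER_CUBIC)[:600])"
```

```text
[ 0.5912 -0.0577  0.1926] [-1.4  0.3 -2.3]
crown z 0.22846752667088258 x 0.573649192255798 0.6040928637723365 y+ 0.022368188317758626
bar px 2279
0.025 505 [0.5825 0.5881 0.5938]
0.035 874 [0.5824 0.5881 0.594 ]
0.045 923 [0.5824 0.5879 0.5937]
```

View pics/c6.png

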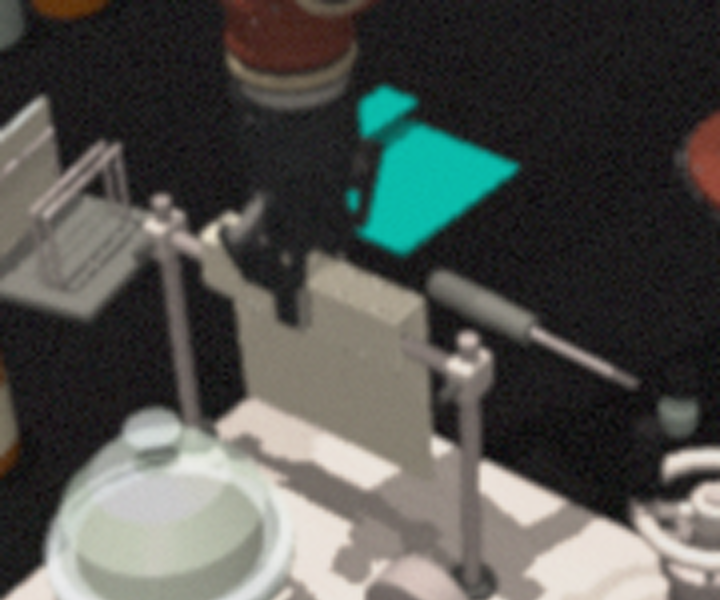

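>>> {"fn": "step_arm", "kwargs": {
  "deltas": [
    {"jaw": 0,"dx": 0,"dy": 0,"dz": 7,"roll": 0},
    {"jaw": 0,"dx": 0,"dy": 0,"dz": 5,"roll": 0},
    {"jaw": 0,"dx": 0,"dy": 0,"dz": 2,"roll": 0},
    {"jaw": 0,"dx": 0,"dy": 0,"dz": 0,"roll": 0}
  ]
}}

```text
clock: 8.95
tcp_pos: [0.5914, -0.0578, 0.179]
tcp_rot: [0.7, 0.714, -0.0, -0.0]
ft_force: [-0.2, 0.3, -1.9]
opening: 0.0293
```

>>> {"fn": "step_arm", "kwargs": {
  "deltas": [
    {"jaw": 0,"dx": 0,"dy": 0,"dz": 1.5,"roll": 0},
    {"jaw": 0,"dx": 0,"dy": 0,"dz": 1,"roll": 0},
    {"jaw": 0,"dx": 0,"dy": 0,"dz": 0,"roll": 0}
  ]
}}

```text
clock: 9.32
tcp_pos: [0.5915, -0.0578, 0.1768]
tcp_rot: [0.7, 0.714, -0.0, -0.0]
ft_force: [0.4, 0.5, -2.2]
opening: 0.0293
```

>>> {"fn": "step_arm", "kwargs": {
  "deltas": [
    {"jaw": 0,"dx": 0,"dy": 0,"dz": 1,"roll": 0},
    {"jaw": 0,"dx": 0,"dy": 0,"dz": 1,"roll": 0},
    {"jaw": 0,"dx": 0,"dy": 0,"dz": 0,"roll": 0}
  ]
}}

```text
clock: 9.7
tcp_pos: [0.5915, -0.0578, 0.1747]
tcp_rot: [0.7, 0.714, -0.0, -0.0]
ft_force: [0.3, 0.1, -2.1]
opening: 0.0295
```

```bash
python3 gb.py w7
```

```text
[ 0.5915 -0.0578  0.1748] [-0.7  0.2 -3.2]
crown z 0.21142009485055072 x 0.5742744356073665 0.6048387912798806 y+ 0.04783762037139894
bar px 20489
-0.01 2334 [0.5752 0.5896 0.604 ]
0.025 1533 [0.5756 0.5886 0.603 ]
0.035 1171 [0.5824 0.5882 0.5939]
0.045 948 [0.5823 0.5881 0.5938]
```

>>> {"fn": "step_arm", "kwargs": {
  "deltas": [
    {"jaw": 45,"dx": 0,"dy": 0,"dz": 0.5,"roll": 0},
    {"jaw": 60,"dx": 0,"dy": 0,"dz": 0,"roll": 0},
    {"jaw": 65,"dx": 0,"dy": 0,"dz": 0,"roll": 0},
    {"jaw": 65,"dx": 0,"dy": 0,"dz": 0,"roll": 0}
  ]
}}

```text
clock: 10.25
tcp_pos: [0.5917, -0.0578, 0.1745]
tcp_rot: [0.7, 0.714, 0.0, 0.0]
ft_force: [0.3, -0.1, 0.6]
opening: 0.0555
```

```bash
python3 gb.py w8;  python3 -c "
from h import *; d=cap('scene','s8'); cv2.imwrite('pics/c8.png',cv2.resize(d['pixels'][110:290,140:320,::-1],None,fx=4,fy=4,interpolation=cv2.INTER_CUBIC)[:600])"
```

```text
[ 0.5917 -0.0578  0.1745] [ 0.5 -0.2 -0.2]
crown z 0.21086807563147078 x 0.5745228851763414 0.6049773433446797 y+ 0.047816042495306736
bar px 20389
-0.01 2344 [0.5753 0.5898 0.6042]
0.025 1531 [0.5757 0.5886 0.6033]
0.035 1186 [0.5821 0.5881 0.5939]
0.045 956 [0.5821 0.5879 0.5937]
```

View pics/c8.png

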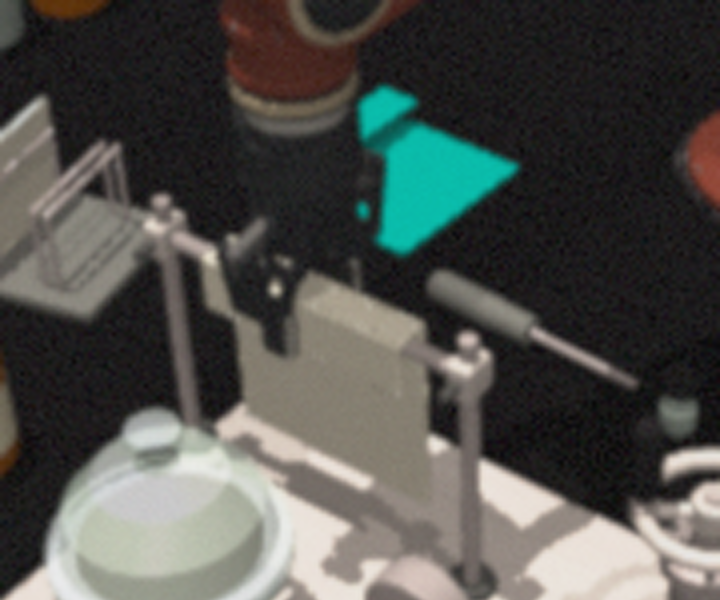

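View pics/w8.png

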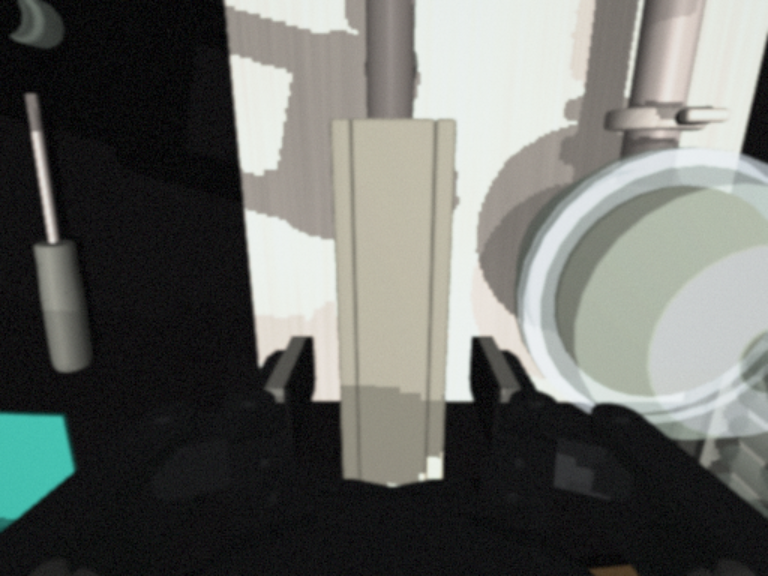

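>>> {"fn": "step_arm", "kwargs": {
  "deltas": [
    {"jaw": 65,"dx": 0,"dy": 0,"dz": -12,"roll": 0},
    {"jaw": 65,"dx": 0,"dy": 0,"dz": -25,"roll": 0},
    {"jaw": 65,"dx": 0,"dy": 0,"dz": -40,"roll": 0},
    {"jaw": 65,"dx": 0,"dy": 0,"dz": -40,"roll": 0},
    {"jaw": 65,"dx": 0,"dy": 0,"dz": 0,"roll": 0}
  ]
}}

```text
clock: 10.98
tcp_pos: [0.5936, -0.0582, 0.2975]
tcp_rot: [0.7, 0.714, 0.003, 0.004]
ft_force: [-0.1, -0.3, -0.3]
opening: 0.0553
```

```bash
python3 -c "
from h import *; d=cap('scene','s9'); cv2.imwrite('pics/c9.png',cv2.resize(d['pixels'][110:290,140:340,::-1],None,fx=4,fy=4,interpolation=cv2.INTER_CUBIC)[:600])"; python3 plan.py 572 187 270 1.2
```

```text
at [592.6 -58.  294.5] yaw 1.2 q6 -0.24 clk 11.03 n 5 roll -0.0
{"dx":49.1,"dy":-3.1,"dz":4.8,"roll":-0.0},{"dx":49.1,"dy":-3.1,"dz":4.8,"roll":-0.0},{"dx":49.1,"dy":-3.1,"dz":4.8,"roll":-0.0},{"dx":49.1,"dy":-3.1,"dz":4.8,"roll":-0.0},{"dx":49.1,"dy":-3.1,"dz":4.8,"roll":-0.0}
```

View pics/c9.png

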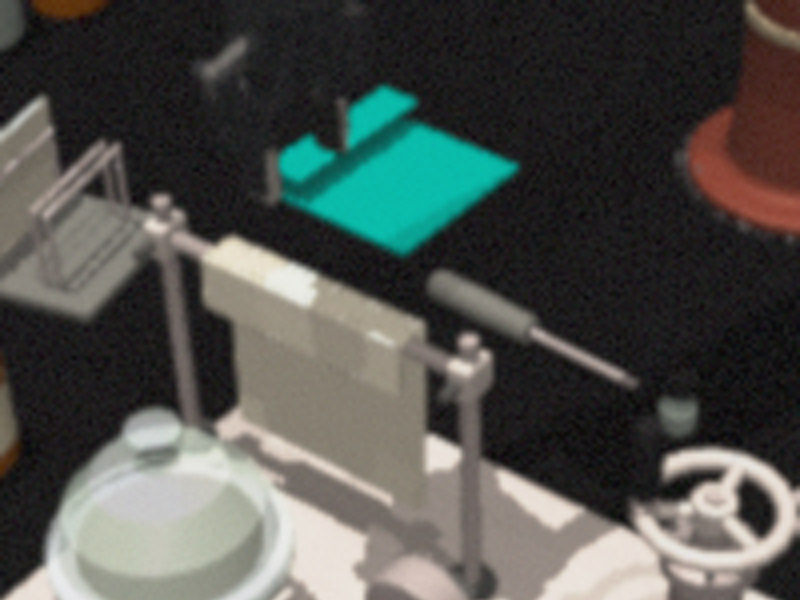

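>>> {"fn": "step_arm", "kwargs": {
  "deltas": [
    {"jaw": 65,"dx": 49,"dy": -5,"dz": 0,"roll": 0},
    {"jaw": 65,"dx": 50,"dy": -5,"dz": 0,"roll": 0},
    {"jaw": 65,"dx": 50,"dy": -5,"dz": 0,"roll": 0},
    {"jaw": 65,"dx": 48,"dy": -3,"dz": 5,"roll": 0},
    {"jaw": 65,"dx": 38,"dy": -2,"dz": 5,"roll": 0}
  ]
}}

```text
clock: 11.65
tcp_pos: [0.5656, 0.1785, 0.2796]
tcp_rot: [0.699, 0.715, -0.001, -0.001]
ft_force: [-0.1, -0.4, -0.1]
opening: 0.0559
```

>>> {"fn": "step_arm", "kwargs": {
  "deltas": [
    {"jaw": 65,"dx": 0,"dy": 0,"dz": 0,"roll": 0},
    {"jaw": 65,"dx": 0,"dy": 0,"dz": 0,"roll": 0}
  ]
}}

```text
clock: 11.9
tcp_pos: [0.5663, 0.1763, 0.2802]
tcp_rot: [0.7, 0.714, -0.001, -0.0]
ft_force: [0.1, 0.1, 0.6]
opening: 0.0552
```

```bash
cat > hv.py <<'E'
from h import *
import sys
for cam in sys.argv[2:]:
  d=cap(cam,sys.argv[1]+cam[0]); W=cloud(d); Z=W[...,2]; px=d['pixels'].max(2)
  C=W[(Z>.16)&(Z<.225)&(np.hypot(W[...,0]-.551,W[...,1]-.22)<.07)]
  T=C[C[:,2]>.208]
  if len(T)>4: print(cam,'handle top',len(T),cv2.minAreaRect(T[:,:2].astype(np.float32)*1000)[0:2],T[:,2].max())
  for lo,hi in((.175,.2),(.16,.2)):
    T=C[(C[:,2]>lo)&(C[:,2]<hi)]
    if len(T)>4: print(cam,lo,len(T),T.min(0).round(4),T.max(0).round(4))
  Q=W[(Z>.140)&(Z<.156)&(np.hypot(W[...,0]-.551,W[...,1]-.22)<.06)]
  if len(Q)>20:
    c=cv2.minEnclosingCircle(Q[:,:2].astype(np.float32)*1000); print(cam,'wheel',c,len(Q))
s=r.sense(); print(s['tcp_pos'].round(4),s['ft_force'].round(1),s['clock'])
E
python3 hv.py h1 wrist top scene
```

```text
wrist handle top 502 ((576.2307739257812, 187.58578491210938), (20.458908081054688, 18.659215927124023)) 0.21717712797070984
wrist 0.175 137 [0.5662 0.1885 0.1753] [0.5864 0.1974 0.1999]
wrist 0.16 164 [0.5662 0.1879 0.161 ] [0.5864 0.1974 0.1999]
wrist wheel ((550.6038208007812, 219.72030639648438), 49.84138870239258) 4762
top 0.175 6 [0.5646 0.176  0.1783] [0.5792 0.1817 0.1994]
top 0.16 7 [0.5646 0.176  0.1701] [0.5792 0.1817 0.1994]
top wheel ((556.271728515625, 221.59417724609375), 48.266151428222656) 99
scene handle top 51 ((579.3825073242188, 187.78614807128906), (16.594858169555664, 18.23851203918457)) 0.21707591129051987
scene 0.175 72 [0.5733 0.1774 0.1754] [0.5903 0.1984 0.1999]
scene 0.16 105 [0.5537 0.1774 0.16  ] [0.5903 0.2253 0.1999]
scene wheel ((552.4251708984375, 220.1668701171875), 50.5908203125) 640
[0.5669 0.1756 0.2812] [ 0.8 -0.4  0.5] 12.05
```

View pics/h1w.png

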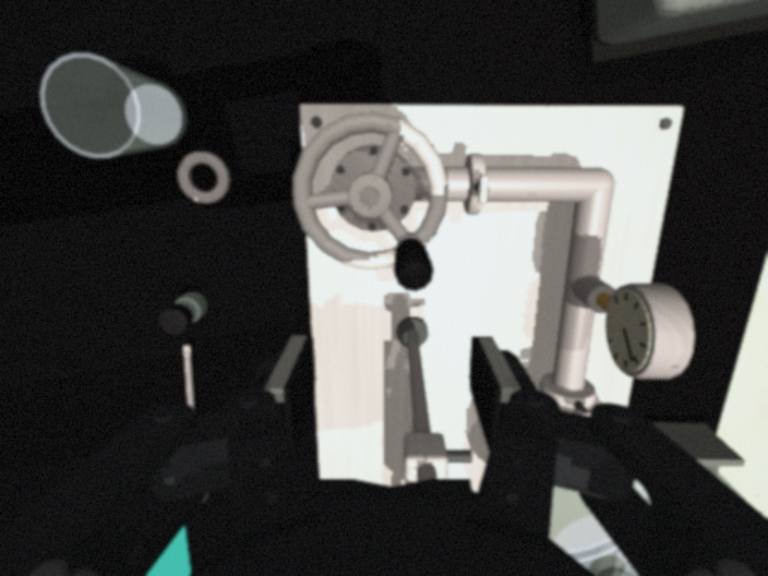

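View pics/h1s.png

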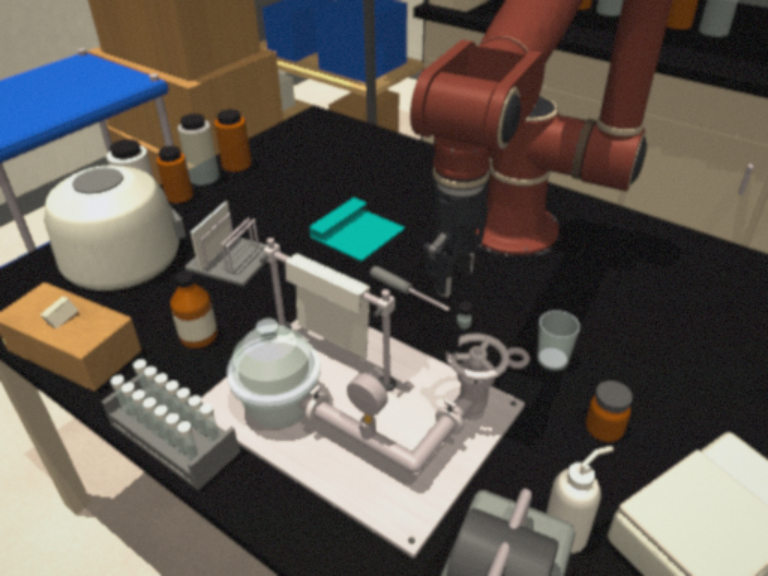

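>>> {"fn": "step_arm", "kwargs": {
  "deltas": [
    {"jaw": 65,"dx": 12,"dy": 9.5,"dz": 20,"roll": 0},
    {"jaw": 65,"dx": 0,"dy": 0,"dz": 35,"roll": 0},
    {"jaw": 65,"dx": 0,"dy": 0,"dz": 35,"roll": 0},
    {"jaw": 65,"dx": 0,"dy": 0,"dz": 20,"roll": 0},
    {"jaw": 65,"dx": 0,"dy": 0,"dz": 0,"roll": 0}
  ]
}}

```text
clock: 12.68
tcp_pos: [0.5752, 0.1881, 0.1696]
tcp_rot: [0.7, 0.714, -0.001, -0.001]
ft_force: [-0.7, 0.1, 0.5]
opening: 0.0555
```

```bash
python3 hv.py h2 wrist scene
```

```text
wrist handle top 4259 ((565.8675537109375, 190.09567260742188), (102.65874481201172, 26.189823150634766)) 0.22499587517167258
wrist 0.175 2864 [0.5322 0.1766 0.175 ] [0.6155 0.2011 0.2   ]
wrist 0.16 3138 [0.5322 0.1766 0.1607] [0.6155 0.2011 0.2   ]
wrist wheel ((550.3693237304688, 219.92666625976562), 49.6815071105957) 11937
scene handle top 80 ((570.3699951171875, 190.88951110839844), (94.16264343261719, 22.33806800842285)) 0.22465725065744563
scene 0.175 133 [0.539  0.1798 0.176 ] [0.616  0.2015 0.1998]
scene 0.16 151 [0.539  0.1798 0.1618] [0.616  0.2015 0.1998]
scene wheel ((551.9097900390625, 220.0784912109375), 50.111202239990234) 636
[0.5769 0.1888 0.1727] [-0.2  0.3  1.3] 12.775
```

View pics/h2w.png

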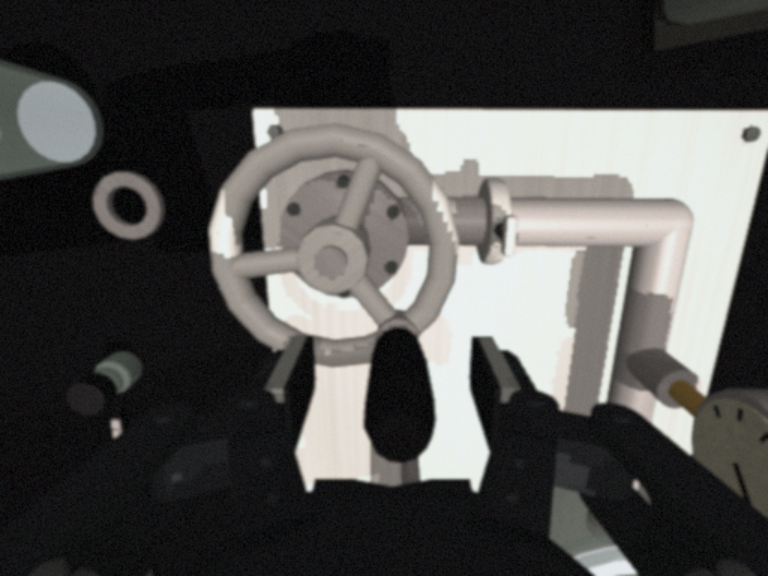

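>>> {"fn": "step_arm", "kwargs": {
  "deltas": [
    {"jaw": 0,"dx": 0,"dy": 0,"dz": 0,"roll": 0},
    {"jaw": 0,"dx": 0,"dy": 0,"dz": 0,"roll": 0},
    {"jaw": 0,"dx": 0,"dy": 0,"dz": 0,"roll": 0},
    {"jaw": 0,"dx": 0,"dy": 0,"dz": 0,"roll": 0},
    {"jaw": 0,"dx": 0,"dy": 0,"dz": 0,"roll": 0}
  ],
  "newtons": 45
}}

```text
clock: 13.4
tcp_pos: [0.5771, 0.189, 0.1731]
tcp_rot: [0.7, 0.714, 0.001, 0.001]
ft_force: [1.3, -1.6, 4.8]
opening: 0.0198
```

```bash
python3 -c "
from h import *
s=r.sense(); print(s['tcp_pos'],s['ft_force'],s['moment'],s['opening'],s['joints']); cap('wrist','h3')"; cat > crank.py <<'E'
# crank.py cur_cmd_deg step_deg n : chord rows in tool axes; R 42
import sys,numpy as np
from h import r
from scipy.spatial.transform import Rotation as Ro
a,st,n=float(sys.argv[1]),float(sys.argv[2]),int(sys.argv[3])
c=np.array([.5506,.2197]); s=r.sense(); m=Ro.from_quat(s['tcp_rot']).as_matrix()
d=s['tcp_pos'][:2]-c; print('now ang %.1f rad %.1f z %.1f F %s'%(np.degrees(np.arctan2(d[1],d[0])),1000*np.hypot(*d),s['tcp_pos'][2]*1000,s['ft_force'].round(1)))
for i in range(n):
    f=lambda t:42*np.array([np.cos(np.radians(t)),np.sin(np.radians(t)),0])
    D=m.T@(f(a+st)-f(a)); print('->%.1f dx %.1f dy %.1f'%(a+st,D[0],D[1])); a+=st
E
python3 crank.py -51.4 -20 18
```

```text
[0.57710253 0.18897321 0.17305354] [ 1.33611578 -1.55251025  4.79438706] [-0.11498411 -0.14087212  0.04396363] 0.019822516666557953 [ 1.94108101e-01  5.10473627e-02  1.71341769e+00 -3.42354154e-04
  1.37398105e+00  1.73661570e-01]
now ang -49.2 rad 40.5 z 173.1 F [ 1.3 -2.1  6.3]
->-71.4 dx -6.7 dy -12.9
->-91.4 dx -1.9 dy -14.5
->-111.4 dx 3.2 dy -14.2
->-131.4 dx 7.9 dy -12.3
->-151.4 dx 11.6 dy -8.9
->-171.4 dx 13.9 dy -4.4
->-191.4 dx 14.6 dy 0.7
->-211.4 dx 13.5 dy 5.6
->-231.4 dx 10.7 dy 9.9
->-251.4 dx 6.7 dy 12.9
->-271.4 dx 1.9 dy 14.5
->-291.4 dx -3.2 dy 14.2
->-311.4 dx -7.9 dy 12.3
->-331.4 dx -11.6 dy 8.9
->-351.4 dx -13.9 dy 4.4
->-371.4 dx -14.6 dy -0.7
->-391.4 dx -13.5 dy -5.6
->-411.4 dx -10.7 dy -9.9
```

View pics/h3.png

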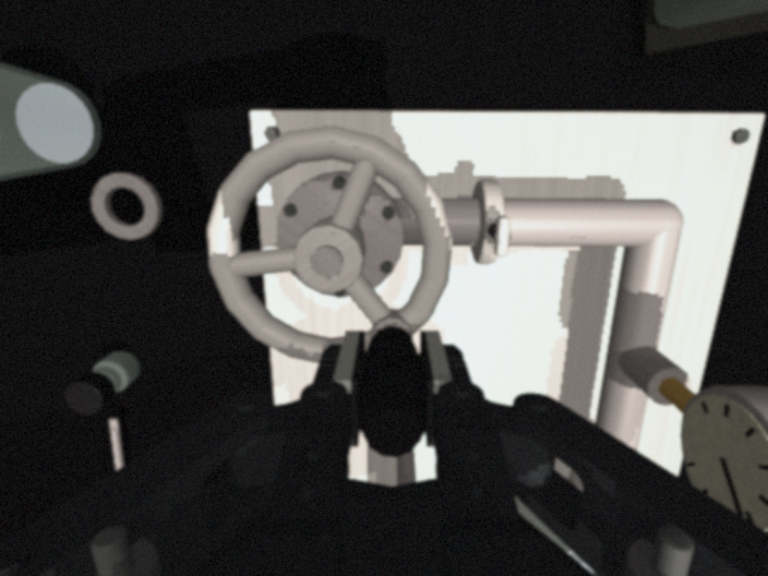

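>>> {"fn": "step_arm", "kwargs": {
  "deltas": [
    {"jaw": 0,"dx": -6.7,"dy": -12.9,"dz": 0,"roll": 0},
    {"jaw": 0,"dx": -1.9,"dy": -14.5,"dz": 0,"roll": 0},
    {"jaw": 0,"dx": 0,"dy": 0,"dz": 0,"roll": 0}
  ]
}}

```text
clock: 13.82
tcp_pos: [0.5493, 0.1802, 0.173]
tcp_rot: [0.7, 0.714, 0.001, 0.001]
ft_force: [0.4, 0.1, 6.2]
opening: 0.0198
```

```bash
python3 crank.py -91.4 -20 1; python3 hv.py h4 wrist
```

```text
now ang -91.9 rad 39.5 z 173.0 F [0.4 0.1 6.2]
->-111.4 dx 3.2 dy -14.2
wrist handle top 4663 ((547.7389526367188, 181.78956604003906), (86.35926055908203, 26.22437286376953)) 0.2249998397568979
wrist 0.175 2087 [0.5244 0.18   0.175 ] [0.5716 0.1924 0.2   ]
wrist 0.16 2324 [0.5244 0.18   0.1606] [0.5716 0.1924 0.2   ]
wrist wheel ((550.1874389648438, 219.54612731933594), 49.761192321777344) 12017
[0.5493 0.1802 0.173 ] [-1.   0.8  6. ] 13.875
```

View pics/h4w.png

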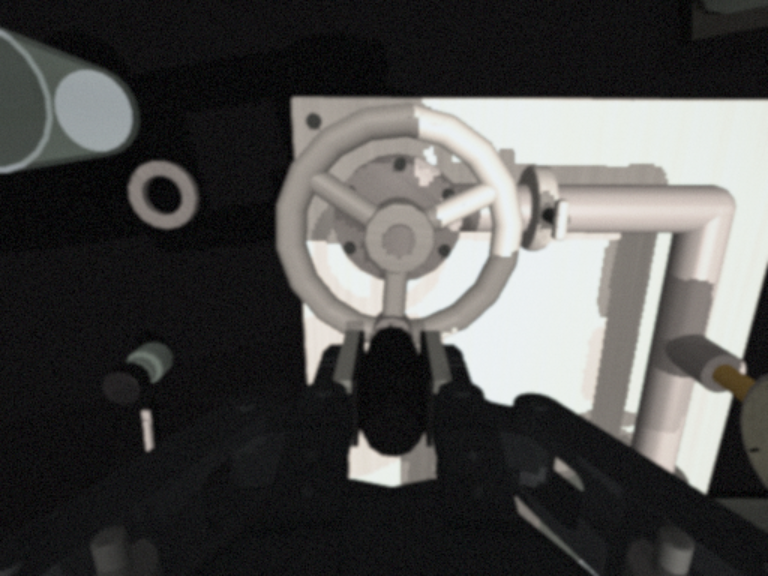

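>>> {"fn": "step_arm", "kwargs": {
  "deltas": [
    {"jaw": 0,"dx": 3.2,"dy": -14.2,"dz": 0,"roll": 0},
    {"jaw": 0,"dx": 7.9,"dy": -12.3,"dz": 0,"roll": 0},
    {"jaw": 0,"dx": 0,"dy": 0,"dz": 0,"roll": 0}
  ]
}}

```text
clock: 14.25
tcp_pos: [0.523, 0.1911, 0.173]
tcp_rot: [0.7, 0.715, 0.002, 0.001]
ft_force: [2.4, 1.9, 6.9]
opening: 0.0199
```

>>> {"fn": "step_arm", "kwargs": {
  "deltas": [
    {"jaw": 0,"dx": 11.6,"dy": -8.9,"dz": 0,"roll": 0},
    {"jaw": 0,"dx": 0,"dy": 0,"dz": 0,"roll": 0}
  ]
}}

```text
clock: 14.5
tcp_pos: [0.5143, 0.2022, 0.173]
tcp_rot: [0.7, 0.715, 0.002, 0.001]
ft_force: [2.8, 0.2, 6.4]
opening: 0.02
```

>>> {"fn": "step_arm", "kwargs": {
  "deltas": [
    {"jaw": 0,"dx": 13.9,"dy": -4.4,"dz": 0,"roll": 0},
    {"jaw": 0,"dx": 0,"dy": 0,"dz": 0,"roll": 0}
  ]
}}

```text
clock: 14.75
tcp_pos: [0.5098, 0.2158, 0.173]
tcp_rot: [0.7, 0.715, 0.001, 0.001]
ft_force: [2.9, -0.4, 7.7]
opening: 0.0198
```

```bash
python3 crank.py -171.4 -20 1
```

```text
now ang -174.5 rad 41.0 z 173.0 F [ 2.9 -0.4  7.7]
->-191.4 dx 14.6 dy 0.7
```

```bash
python3 crank.py -171.4 -12 24
```

```text
now ang -174.5 rad 41.0 z 173.0 F [ 2.9 -0.4  7.7]
->-183.4 dx 8.8 dy -0.2
->-195.4 dx 8.6 dy 1.6
->-207.4 dx 8.1 dy 3.4
->-219.4 dx 7.2 dy 5.0
->-231.4 dx 6.0 dy 6.4
->-243.4 dx 4.6 dy 7.5
->-255.4 dx 2.9 dy 8.3
->-267.4 dx 1.1 dy 8.7
->-279.4 dx -0.7 dy 8.8
->-291.4 dx -2.5 dy 8.4
->-303.4 dx -4.2 dy 7.7
->-315.4 dx -5.7 dy 6.7
->-327.4 dx -7.0 dy 5.3
->-339.4 dx -7.9 dy 3.8
->-351.4 dx -8.5 dy 2.0
->-363.4 dx -8.8 dy 0.2
->-375.4 dx -8.6 dy -1.6
->-387.4 dx -8.1 dy -3.4
->-399.4 dx -7.2 dy -5.0
->-411.4 dx -6.0 dy -6.4
->-423.4 dx -4.6 dy -7.5
->-435.4 dx -2.9 dy -8.3
->-447.4 dx -1.1 dy -8.7
->-459.4 dx 0.7 dy -8.8
```

>>> {"fn": "step_arm", "kwargs": {
  "deltas": [
    {"jaw": 0,"dx": 8.8,"dy": -0.8,"dz": 0,"roll": 0},
    {"jaw": 0,"dx": 0,"dy": 0,"dz": 0,"roll": 0}
  ],
  "newtons": 30
}}

```text
clock: 15.0
tcp_pos: [0.5093, 0.224, 0.173]
tcp_rot: [0.7, 0.714, 0.001, 0.002]
ft_force: [3.2, -2.1, 5.6]
opening: 0.0199
```

>>> {"fn": "step_arm", "kwargs": {
  "deltas": [
    {"jaw": 0,"dx": 8.6,"dy": 1.8,"dz": 0,"roll": 0},
    {"jaw": 0,"dx": 0,"dy": 0,"dz": 0,"roll": 0}
  ]
}}

```text
clock: 15.25
tcp_pos: [0.5105, 0.2324, 0.173]
tcp_rot: [0.7, 0.714, 0.001, 0.002]
ft_force: [2.8, -3.3, 6.6]
opening: 0.0199
```

>>> {"fn": "step_arm", "kwargs": {
  "deltas": [
    {"jaw": 0,"dx": 8.1,"dy": 3.6,"dz": 0,"roll": 0},
    {"jaw": 0,"dx": 0,"dy": 0,"dz": 0,"roll": 0}
  ]
}}

```text
clock: 15.5
tcp_pos: [0.5136, 0.2407, 0.173]
tcp_rot: [0.7, 0.714, 0.0, 0.001]
ft_force: [0.2, -2.9, 7.8]
opening: 0.0199
```

>>> {"fn": "step_arm", "kwargs": {
  "deltas": [
    {"jaw": 0,"dx": 7.2,"dy": 5.0,"dz": 0,"roll": 0},
    {"jaw": 0,"dx": 0,"dy": 0,"dz": 0,"roll": 0}
  ]
}}

```text
clock: 15.75
tcp_pos: [0.5182, 0.2481, 0.173]
tcp_rot: [0.7, 0.714, 0.0, 0.001]
ft_force: [-0.5, -3.1, 8.1]
opening: 0.02
```

>>> {"fn": "step_arm", "kwargs": {
  "deltas": [
    {"jaw": 0,"dx": 6.0,"dy": 6.4,"dz": 0,"roll": 0},
    {"jaw": 0,"dx": 0,"dy": 0,"dz": 0,"roll": 0}
  ]
}}

```text
clock: 16.0
tcp_pos: [0.5243, 0.2543, 0.173]
tcp_rot: [0.7, 0.714, -0.0, 0.001]
ft_force: [-1.0, -2.6, 7.4]
opening: 0.0198
```

>>> {"fn": "step_arm", "kwargs": {
  "deltas": [
    {"jaw": 0,"dx": 4.6,"dy": 7.5,"dz": 0,"roll": 0},
    {"jaw": 0,"dx": 0,"dy": 0,"dz": 0,"roll": 0}
  ]
}}

```text
clock: 16.25
tcp_pos: [0.5315, 0.2592, 0.173]
tcp_rot: [0.7, 0.714, -0.0, 0.0]
ft_force: [-1.6, -2.1, 8.8]
opening: 0.0197
```

>>> {"fn": "step_arm", "kwargs": {
  "deltas": [
    {"jaw": 0,"dx": 2.9,"dy": 8.3,"dz": 0,"roll": 0},
    {"jaw": 0,"dx": 0,"dy": 0,"dz": 0,"roll": 0}
  ]
}}

```text
clock: 16.5
tcp_pos: [0.5396, 0.2625, 0.173]
tcp_rot: [0.7, 0.714, -0.0, -0.0]
ft_force: [-1.5, -0.3, 8.9]
opening: 0.0199
```

>>> {"fn": "step_arm", "kwargs": {
  "deltas": [
    {"jaw": 0,"dx": 1.1,"dy": 8.7,"dz": 0,"roll": 0},
    {"jaw": 0,"dx": 0,"dy": 0,"dz": 0,"roll": 0}
  ]
}}

```text
clock: 16.75
tcp_pos: [0.5482, 0.2641, 0.173]
tcp_rot: [0.7, 0.714, 0.0, -0.0]
ft_force: [-1.6, 0.5, 8.8]
opening: 0.0196
```

>>> {"fn": "step_arm", "kwargs": {
  "deltas": [
    {"jaw": 0,"dx": -0.7,"dy": 8.8,"dz": 0,"roll": 0},
    {"jaw": 0,"dx": 0,"dy": 0,"dz": 0,"roll": 0}
  ]
}}

```text
clock: 17.0
tcp_pos: [0.557, 0.2638, 0.173]
tcp_rot: [0.7, 0.714, 0.0, -0.001]
ft_force: [-1.2, 1.0, 8.9]
opening: 0.0203
```

>>> {"fn": "step_arm", "kwargs": {
  "deltas": [
    {"jaw": 0,"dx": -2.5,"dy": 8.4,"dz": 0,"roll": 0},
    {"jaw": 0,"dx": 0,"dy": 0,"dz": 0,"roll": 0}
  ]
}}

```text
clock: 17.25
tcp_pos: [0.5654, 0.2617, 0.173]
tcp_rot: [0.7, 0.714, 0.001, -0.001]
ft_force: [-2.2, 2.0, 8.7]
opening: 0.0198
```

>>> {"fn": "step_arm", "kwargs": {
  "deltas": [
    {"jaw": 0,"dx": -4.2,"dy": 7.7,"dz": 0,"roll": 0},
    {"jaw": 0,"dx": 0,"dy": 0,"dz": 0,"roll": 0}
  ]
}}

```text
clock: 17.5
tcp_pos: [0.5733, 0.258, 0.173]
tcp_rot: [0.7, 0.714, 0.001, -0.001]
ft_force: [-1.1, 2.5, 8.1]
opening: 0.0199
```

>>> {"fn": "step_arm", "kwargs": {
  "deltas": [
    {"jaw": 0,"dx": -5.7,"dy": 6.7,"dz": 0,"roll": 0},
    {"jaw": 0,"dx": 0,"dy": 0,"dz": 0,"roll": 0}
  ]
}}

```text
clock: 17.75
tcp_pos: [0.5803, 0.2526, 0.173]
tcp_rot: [0.7, 0.714, 0.001, -0.001]
ft_force: [-0.6, 3.1, 7.7]
opening: 0.0195
```

>>> {"fn": "step_arm", "kwargs": {
  "deltas": [
    {"jaw": 0,"dx": -7.0,"dy": 5.3,"dz": 0,"roll": 0},
    {"jaw": 0,"dx": 0,"dy": 0,"dz": 0,"roll": 0}
  ]
}}

```text
clock: 18.0
tcp_pos: [0.5861, 0.2458, 0.1731]
tcp_rot: [0.7, 0.714, 0.002, -0.0]
ft_force: [0.5, 4.5, 6.7]
opening: 0.0199
```

>>> {"fn": "step_arm", "kwargs": {
  "deltas": [
    {"jaw": 0,"dx": -7.9,"dy": 3.8,"dz": 0,"roll": 0},
    {"jaw": 0,"dx": 0,"dy": 0,"dz": 0,"roll": 0}
  ]
}}

```text
clock: 18.25
tcp_pos: [0.5903, 0.2379, 0.1731]
tcp_rot: [0.7, 0.714, 0.002, -0.0]
ft_force: [1.6, 3.8, 6.7]
opening: 0.0197
```

>>> {"fn": "step_arm", "kwargs": {
  "deltas": [
    {"jaw": 0,"dx": -8.5,"dy": 2.0,"dz": 0,"roll": 0},
    {"jaw": 0,"dx": 0,"dy": 0,"dz": 0,"roll": 0}
  ]
}}

```text
clock: 18.5
tcp_pos: [0.5927, 0.2293, 0.1731]
tcp_rot: [0.7, 0.714, 0.002, 0.0]
ft_force: [3.2, 4.2, 5.9]
opening: 0.0203
```

>>> {"fn": "step_arm", "kwargs": {
  "deltas": [
    {"jaw": 0,"dx": -8.8,"dy": 0.2,"dz": 0,"roll": 0},
    {"jaw": 0,"dx": 0,"dy": 0,"dz": 0,"roll": 0}
  ]
}}

```text
clock: 18.75
tcp_pos: [0.5933, 0.2227, 0.1731]
tcp_rot: [0.7, 0.715, 0.005, -0.001]
ft_force: [4.8, 11.6, 4.3]
opening: 0.0199
```

>>> {"fn": "step_arm", "kwargs": {
  "deltas": [
    {"jaw": 0,"dx": -2.5,"dy": 0,"dz": 0,"roll": 0},
    {"jaw": 0,"dx": 0,"dy": 0,"dz": 0,"roll": 0}
  ]
}}

```text
clock: 19.0
tcp_pos: [0.5933, 0.2226, 0.1732]
tcp_rot: [0.699, 0.715, 0.007, -0.002]
ft_force: [5.9, 17.7, 2.1]
opening: 0.0198
```

```bash
python3 crank.py 0 1 1; python3 hv.py h5 wrist scene
```

```text
now ang 3.9 rad 42.8 z 173.2 F [ 5.9 17.7  2.1]
->1.0 dx 0.7 dy 0.0
wrist handle top 4263 ((584.1873779296875, 223.7657928466797), (72.46373748779297, 25.15116310119629)) 0.2249946046938078
wrist 0.175 2034 [0.5683 0.2226 0.175 ] [0.6154 0.2347 0.2   ]
wrist 0.16 2268 [0.5683 0.2219 0.1605] [0.6154 0.2347 0.2   ]
wrist wheel ((551.0860595703125, 219.9263153076172), 50.1478157043457) 8067
scene handle top 63 ((585.4633178710938, 224.23831176757812), (63.017112731933594, 23.081270217895508)) 0.2249457760938771
scene 0.175 106 [0.575  0.2169 0.1757] [0.619  0.2352 0.1998]
scene 0.16 117 [0.575  0.2152 0.1605] [0.619  0.2352 0.1998]
scene wheel ((553.095458984375, 221.7451934814453), 50.02455139160156) 489
[0.5933 0.2227 0.1732] [ 5.1 18.5  2.2] 19.1
```

View pics/h5w.png

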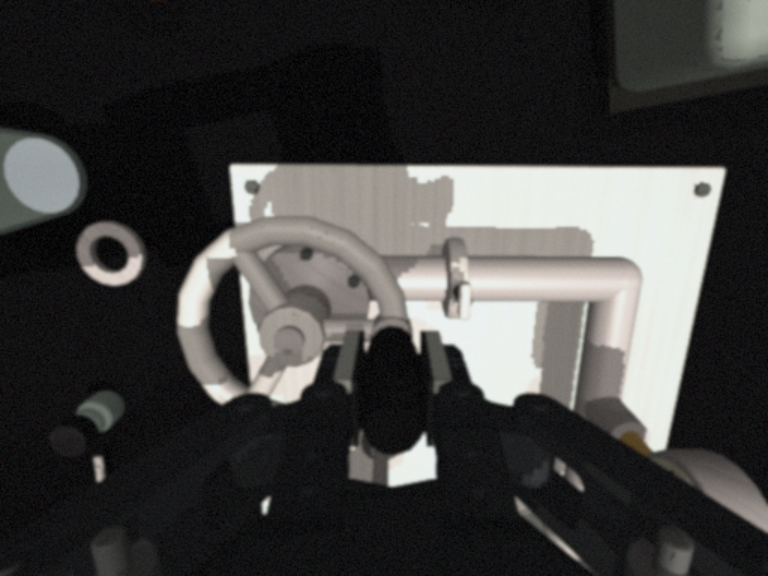

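```bash
cat > spk.py <<'E'
from h import *
import sys
for f in sys.argv[1:]:
  d=load(f); W=cloud(d); Z=W[...,2]; 
  for c in((.5506,.2197),):
    dx,dy=W[...,0]-c[0],W[...,1]-c[1]; rr=np.hypot(dx,dy); a=np.degrees(np.arctan2(dy,dx))
    m=(Z>.132)&(Z<.17)&(rr>.018)&(rr<.036)
    A=a[m]; h,e=np.histogram(A,bins=np.arange(-180,181,8)); k=h>0
    out=[]
    z=np.exp(1j*np.radians(3*A)).sum(); print(f,m.sum(),'phase mod120: %.1f'%(np.degrees(np.angle(z))/3),'conc %.2f'%(abs(z)/max(1,len(A))), {int(x):int(n) for x,n in zip(e,h) if n>15})
E
python3 spk.py h1w h2w h3 h4w h5w h5s h1s top0 scene0
```

```text
h1w 615 phase mod120: -51.6 conc 0.94 {-180: 79, -172: 74, -164: 25, -68: 21, -60: 67, -52: 82, -44: 30, 52: 23, 60: 81, 68: 83, 76: 29, 172: 20}
h2w 1638 phase mod120: -51.5 conc 0.95 {-180: 211, -172: 171, -164: 42, -68: 40, -60: 185, -52: 263, -44: 99, 52: 53, 60: 214, 68: 214, 76: 75, 172: 70}
h3 1573 phase mod120: -52.1 conc 0.94 {-180: 202, -172: 155, -164: 35, -68: 51, -60: 176, -52: 258, -44: 74, 52: 61, 60: 210, 68: 205, 76: 60, 172: 85}
h4w 1652 phase mod120: 27.2 conc 0.94 {-108: 114, -100: 222, -92: 220, -84: 29, 12: 58, 20: 188, 28: 221, 36: 60, 132: 86, 140: 222, 148: 184, 156: 45}
h5w 1115 phase mod120: 1.0 conc 0.94 {-132: 101, -124: 109, -116: 95, -12: 18, -4: 56, 4: 206, 12: 21, 108: 188, 116: 190, 124: 100}
h5s 42 phase mod120: -1.5 conc 0.92 {108: 18}
h1s 86 phase mod120: -50.7 conc 0.91 {-44: 16}
top0 40 phase mod120: -51.9 conc 0.93 {}
scene0 92 phase mod120: -51.4 conc 0.82 {}
```

```bash
python3 crank.py -3.4 20 18
```

```text
now ang 4.0 rad 42.8 z 173.2 F [ 5.1 18.5  2.2]
->16.6 dx 14.5 dy -1.4
->36.6 dx 13.2 dy -6.2
->56.6 dx 10.3 dy -10.4
->76.6 dx 6.1 dy -13.3
->96.6 dx 1.2 dy -14.5
->116.6 dx -3.9 dy -14.1
->136.6 dx -8.4 dy -11.9
->156.6 dx -12.0 dy -8.3
->176.6 dx -14.1 dy -3.7
->196.6 dx -14.5 dy 1.4
->216.6 dx -13.2 dy 6.2
->236.6 dx -10.3 dy 10.4
->256.6 dx -6.1 dy 13.3
->276.6 dx -1.2 dy 14.5
->296.6 dx 3.9 dy 14.1
->316.6 dx 8.4 dy 11.9
->336.6 dx 12.0 dy 8.3
->356.6 dx 14.1 dy 3.7
```

>>> {"fn": "step_arm", "kwargs": {
  "deltas": [
    {"jaw": 0,"dx": 2.5,"dy": 0,"dz": 0,"roll": 0},
    {"jaw": 0,"dx": 0,"dy": 0,"dz": 0,"roll": 0}
  ],
  "newtons": 45
}}

```text
clock: 19.35
tcp_pos: [0.5933, 0.2227, 0.1731]
tcp_rot: [0.699, 0.715, 0.004, -0.001]
ft_force: [5.6, 10.5, 4.4]
opening: 0.0199
```

>>> {"fn": "step_arm", "kwargs": {
  "deltas": [
    {"jaw": 0,"dx": 14.5,"dy": -1.4,"dz": 0,"roll": 0},
    {"jaw": 0,"dx": 13.2,"dy": -6.2,"dz": 0,"roll": 0},
    {"jaw": 0,"dx": 10.3,"dy": -10.4,"dz": 0,"roll": 0},
    {"jaw": 0,"dx": 0,"dy": 0,"dz": 0,"roll": 0}
  ]
}}

```text
clock: 19.85
tcp_pos: [0.5738, 0.2576, 0.173]
tcp_rot: [0.7, 0.715, 0.001, 0.001]
ft_force: [0.9, 0.7, 6.4]
opening: 0.02
```

```bash
python3 hv.py h6 wrist|tail -1; python3 spk.py h6w
```

```text
[0.5739 0.2576 0.1731] [1.5 1.9 7.7] 19.9
h6w 436 phase mod120: 53.3 conc 0.96 {-76: 27, -68: 108, -60: 45, 164: 176, 172: 68}
```

>>> {"fn": "step_arm", "kwargs": {
  "deltas": [
    {"jaw": 0,"dx": 6.1,"dy": -13.3,"dz": 0,"roll": 0},
    {"jaw": 0,"dx": 1.2,"dy": -14.5,"dz": 0,"roll": 0},
    {"jaw": 0,"dx": -3.9,"dy": -14.1,"dz": 0,"roll": 0},
    {"jaw": 0,"dx": -8.4,"dy": -11.9,"dz": 0,"roll": 0},
    {"jaw": 0,"dx": -12.0,"dy": -8.3,"dz": 0,"roll": 0}
  ]
}}

```text
clock: 20.52
tcp_pos: [0.5131, 0.2397, 0.1731]
tcp_rot: [0.7, 0.715, 0.003, 0.001]
ft_force: [10.8, 2.7, 2.6]
opening: 0.02
```

>>> {"fn": "step_arm", "kwargs": {
  "deltas": [
    {"jaw": 0,"dx": -14.1,"dy": -3.7,"dz": 0,"roll": 0},
    {"jaw": 0,"dx": -14.5,"dy": 1.4,"dz": 0,"roll": 0},
    {"jaw": 0,"dx": -13.2,"dy": 6.2,"dz": 0,"roll": 0},
    {"jaw": 0,"dx": -10.3,"dy": 10.4,"dz": 0,"roll": 0},
    {"jaw": 0,"dx": -6.1,"dy": 13.3,"dz": 0,"roll": 0}
  ]
}}

```text
clock: 21.15
tcp_pos: [0.5394, 0.1818, 0.173]
tcp_rot: [0.7, 0.714, -0.0, -0.002]
ft_force: [-5.7, 4.9, 9.7]
opening: 0.02
```

```bash
python3 hv.py h7 wrist|tail -1; python3 spk.py h7w
```

```text
[0.5411 0.1814 0.173 ] [-1.2  1.1  8.8] 21.2
h7w 1626 phase mod120: 13.4 conc 0.94 {-124: 54, -116: 245, -108: 202, -100: 67, -4: 22, 4: 155, 12: 213, 20: 126, 116: 27, 124: 204, 132: 203, 140: 103}
```

>>> {"fn": "step_arm", "kwargs": {
  "deltas": [
    {"jaw": 0,"dx": -1.2,"dy": 14.5,"dz": 0,"roll": 0},
    {"jaw": 0,"dx": 3.9,"dy": 14.1,"dz": 0,"roll": 0},
    {"jaw": 0,"dx": 8.4,"dy": 11.9,"dz": 0,"roll": 0},
    {"jaw": 0,"dx": 12.0,"dy": 8.3,"dz": 0,"roll": 0},
    {"jaw": 0,"dx": 14.1,"dy": 3.7,"dz": 0,"roll": 0}
  ]
}}

```text
clock: 21.82
tcp_pos: [0.5931, 0.2175, 0.173]
tcp_rot: [0.7, 0.714, -0.001, 0.002]
ft_force: [-1.7, -7.2, 9.1]
opening: 0.0197
```

>>> {"fn": "step_arm", "kwargs": {
  "deltas": [
    {"jaw": 0,"dx": 14.5,"dy": -1.4,"dz": 0,"roll": 0},
    {"jaw": 0,"dx": 13.2,"dy": -6.2,"dz": 0,"roll": 0},
    {"jaw": 0,"dx": 10.3,"dy": -10.4,"dz": 0,"roll": 0},
    {"jaw": 0,"dx": 0,"dy": 0,"dz": 0,"roll": 0}
  ]
}}

```text
clock: 22.32
tcp_pos: [0.5739, 0.2576, 0.173]
tcp_rot: [0.7, 0.715, 0.001, 0.001]
ft_force: [1.6, 2.0, 7.0]
opening: 0.02
```

```bash
python3 hv.py h8 wrist|tail -1; python3 spk.py h8w
```

```text
[0.5739 0.2576 0.173 ] [1.6 0.6 6.3] 22.375
h8w 432 phase mod120: 53.1 conc 0.97 {-76: 23, -68: 109, -60: 43, 164: 184, 172: 64}
```

>>> {"fn": "step_arm", "kwargs": {
  "deltas": [
    {"jaw": 0,"dx": 6.1,"dy": -13.3,"dz": 0,"roll": 0},
    {"jaw": 0,"dx": 1.2,"dy": -14.5,"dz": 0,"roll": 0},
    {"jaw": 0,"dx": -3.9,"dy": -14.1,"dz": 0,"roll": 0},
    {"jaw": 0,"dx": -8.4,"dy": -11.9,"dz": 0,"roll": 0},
    {"jaw": 0,"dx": -12.0,"dy": -8.3,"dz": 0,"roll": 0}
  ]
}}

```text
clock: 23.0
tcp_pos: [0.5131, 0.2397, 0.1731]
tcp_rot: [0.7, 0.715, 0.003, 0.001]
ft_force: [10.0, 3.4, 2.4]
opening: 0.0198
```

>>> {"fn": "step_arm", "kwargs": {
  "deltas": [
    {"jaw": 0,"dx": -14.1,"dy": -3.7,"dz": 0,"roll": 0},
    {"jaw": 0,"dx": -14.5,"dy": 1.4,"dz": 0,"roll": 0},
    {"jaw": 0,"dx": -13.2,"dy": 6.2,"dz": 0,"roll": 0},
    {"jaw": 0,"dx": -10.3,"dy": 10.4,"dz": 0,"roll": 0},
    {"jaw": 0,"dx": -6.1,"dy": 13.3,"dz": 0,"roll": 0}
  ]
}}

```text
clock: 23.62
tcp_pos: [0.5394, 0.1818, 0.173]
tcp_rot: [0.7, 0.714, -0.0, -0.002]
ft_force: [-5.1, 5.2, 9.8]
opening: 0.0201
```

>>> {"fn": "step_arm", "kwargs": {
  "deltas": [
    {"jaw": 0,"dx": -1.2,"dy": 14.5,"dz": 0,"roll": 0},
    {"jaw": 0,"dx": 3.9,"dy": 14.1,"dz": 0,"roll": 0},
    {"jaw": 0,"dx": 8.4,"dy": 11.9,"dz": 0,"roll": 0},
    {"jaw": 0,"dx": 12.0,"dy": 8.3,"dz": 0,"roll": 0},
    {"jaw": 0,"dx": 0,"dy": 0,"dz": 0,"roll": 0}
  ]
}}

```text
clock: 24.25
tcp_pos: [0.5897, 0.2051, 0.173]
tcp_rot: [0.7, 0.714, 0.001, 0.001]
ft_force: [1.8, -0.9, 7.8]
opening: 0.0201
```

```bash
python3 hv.py h9 wrist|tail -1; python3 spk.py h9w;python3 crank.py -23.4 5 6
```

```text
[0.5897 0.2051 0.1731] [ 1.4 -1.   6.7] 24.3
h9w 1421 phase mod120: -23.7 conc 0.94 {-156: 139, -148: 153, -140: 95, -36: 72, -28: 176, -20: 238, 84: 185, 92: 194, 100: 117}
now ang -20.4 rad 41.7 z 173.1 F [ 1.4 -1.   6.7]
->-18.4 dx 3.4 dy 1.4
->-13.4 dx 3.5 dy 1.1
->-8.4 dx 3.6 dy 0.8
->-3.4 dx 3.6 dy 0.5
->1.6 dx 3.7 dy 0.1
->6.6 dx 3.7 dy -0.2
```

>>> {"fn": "step_arm", "kwargs": {
  "deltas": [
    {"jaw": 0,"dx": 3.4,"dy": 1.4,"dz": 0,"roll": 0},
    {"jaw": 0,"dx": 3.5,"dy": 1.1,"dz": 0,"roll": 0},
    {"jaw": 0,"dx": 3.6,"dy": 0.8,"dz": 0,"roll": 0},
    {"jaw": 0,"dx": 3.6,"dy": 0.5,"dz": 0,"roll": 0},
    {"jaw": 0,"dx": 0,"dy": 0,"dz": 0,"roll": 0}
  ]
}}

```text
clock: 24.92
tcp_pos: [0.5931, 0.2182, 0.173]
tcp_rot: [0.7, 0.714, 0.0, 0.002]
ft_force: [2.6, -3.4, 7.4]
opening: 0.02
```

```bash
python3 hv.py h10 wrist|tail -1; python3 spk.py h10w h5w
```

```text
[0.5932 0.2182 0.173 ] [ 1.3 -3.4  8.2] 24.975
h10w 1237 phase mod120: -4.9 conc 0.94 {-140: 78, -132: 144, -124: 133, -116: 17, -12: 61, -4: 233, 4: 61, 100: 141, 108: 206, 116: 134}
h5w 1115 phase mod120: 1.0 conc 0.94 {-132: 101, -124: 109, -116: 95, -12: 18, -4: 56, 4: 206, 12: 21, 108: 188, 116: 190, 124: 100}
```

>>> {"fn": "step_arm", "kwargs": {
  "deltas": [
    {"jaw": 0,"dx": 2.2,"dy": 0.1,"dz": 0,"roll": 0},
    {"jaw": 0,"dx": 2,"dy": -0.1,"dz": 0,"roll": 0},
    {"jaw": 0,"dx": 0,"dy": 0,"dz": 0,"roll": 0},
    {"jaw": 0,"dx": 0,"dy": 0,"dz": 0,"roll": 0}
  ]
}}

```text
clock: 25.48
tcp_pos: [0.5933, 0.2223, 0.1731]
tcp_rot: [0.7, 0.714, 0.0, 0.002]
ft_force: [2.8, -2.9, 7.3]
opening: 0.0199
```

```bash
python3 hv.py h11 wrist top scene|tail -1; python3 spk.py h11w h5w
```

```text
[0.5933 0.2223 0.173 ] [ 2.9 -4.5  6.1] 25.625
h11w 1153 phase mod120: 0.5 conc 0.94 {-132: 110, -124: 122, -116: 91, -12: 21, -4: 69, 4: 216, 12: 20, 100: 17, 108: 202, 116: 184, 124: 85}
h5w 1115 phase mod120: 1.0 conc 0.94 {-132: 101, -124: 109, -116: 95, -12: 18, -4: 56, 4: 206, 12: 21, 108: 188, 116: 190, 124: 100}
```

View pics/h11s.png

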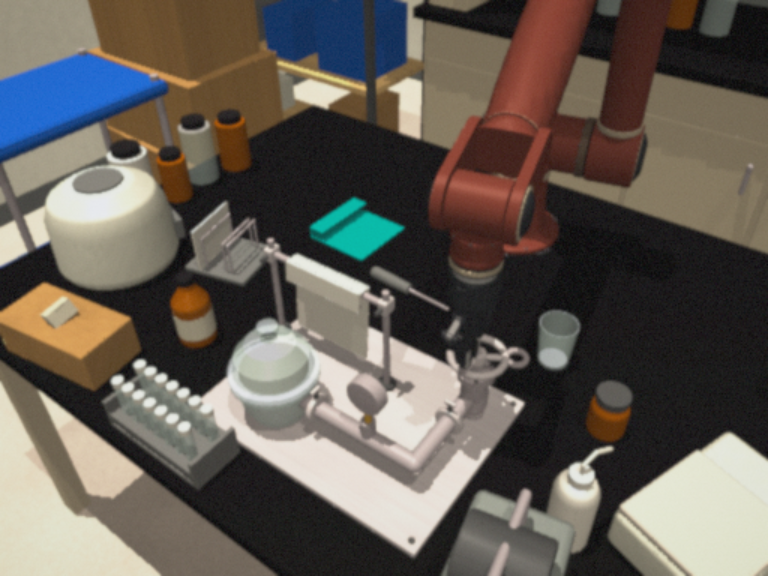

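View pics/h11w.png

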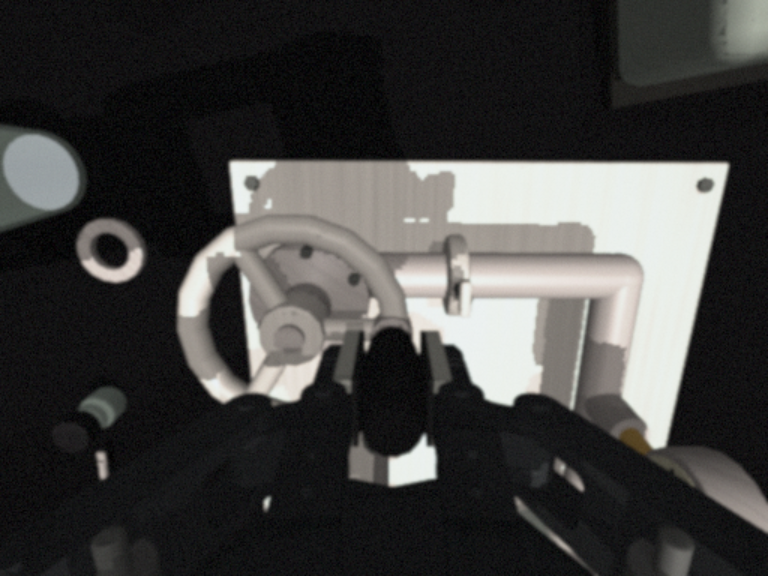

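View pics/h11t.png

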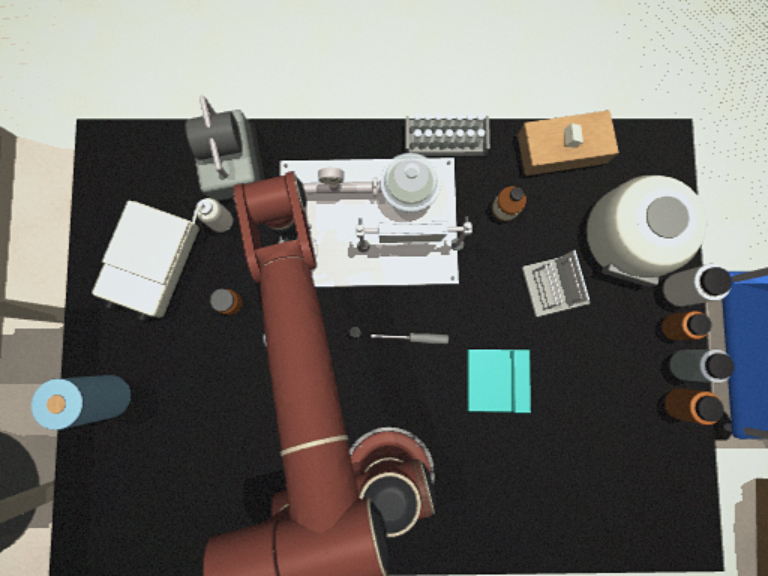

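```bash
python3 -c "
from h import *
print(workorder.finish_job()); s=r.sense(); print(s['tcp_pos'],s['opening'],s['clock'])"
```

```text
the job is handed in; nothing more can be done
None
the job is handed in; nothing more can be done
```

I hung the white guard on the bar and let go of it. I then closed the valve to its stop and backed it off two turns. The job was handed in at about 25.6 s of robot time, with the gripper still holding the crank handle.

- **Guard:** I lifted it from the rack and lowered its hook over the bar, with the panel on the robot's side. The last scene and top pictures show it still hanging there.
- **Valve closed:** I turned it about 307° clockwise to the stop. At the stop, commanding 2.5 mm more did not move the handle, and the force rose to about 18 N.
- **Valve backed off:** The final wheel angle, read from the spokes, is 0.5° against 1.0° at the stop. That makes about 719.5°, and no reading went past two turns. The tool position agrees with the stop position to 0.4 mm.
- **Grip and forces:** The opening is 19.9 mm on the handle and the last wrist force reading was about 8 N. The highest reported during the whole job was about 19 N.
- **Rest of the bench:** In the last pictures the other objects look as they did at the start. The arm hides most of the beaker and the spare ring in the top view. The beaker is plain in the scene view, and both appear in the wrist view.

No check failed. The measured tool angle sat about 3° off the spoke reading throughout, because the handle is held slightly off-centre in the pads. I relied on the spoke comparison for the final angle.

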